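# Index the screw turntable and lock it

### The job

Drag the round screw turntable round with a fingertip laid on its black rubber rim, without ever leaning on the table with more than 20 N, until the red-capped screw faces front, square to the locking plunger on the blue bracket. Then push the plunger's black rubber knob gently down until it is fully home, its pin seated in the plate's hole, and let go. Keep off the grey deck, the screws and their brass holders, leave every screw standing in its holder, and leave the other things on the bench where they are.

Things in the scene. Friction and masses are not known exactly. Their poses are not given: they have to be found in the camera images.
- stand: Grey foot of the turntable, fixed to the bench. Origin on the bench top, on the turning axis; z up. Its -x axis points to the front, where a blue bracket 40 mm wide stands, from 118 to 168 mm off the axis and 72 mm high (under its arm, 60 mm high, the plate's edge passes), and carries the locking plunger.
- platter: The turning part: origin on the axis at bench height, z up. Turns either way without end; stiff bearing, about 0.5 N m of drag, stays where left. Aluminium plate 276 mm across, top at 44 mm. Six stations 60 degrees apart, the first on its +x axis: each a screw holder 52 mm and an index hole 130 mm from the axis. It carries the rubber ring and the deck.
- rim_level (a point): On the turning axis, at the mean height (50 mm) of the top of the black rubber ring, the rim: 90 to 122 mm from the axis. The ring is not true: once per turn its top rises and falls by up to 2.6 mm either way, unmarked. It yields 1 mm per 11 N. Friction about 0.8 (0.65 to 0.95): too light a touch slides; at 107 mm from the axis it turns from 5 to 8 N down, well at 12. Over 20 N harms it.
- index_hole (a point): Mouth of the index hole of the first station: on the platter's +x axis, 130 mm from the turning axis, in the plate's top 44 mm above the bench; turns with the platter. The holes are 10 mm wide; the five others follow at 60 degree steps. The plunger's pin locks in whichever hole stands under it, if it stands true.
- deck: The grey deck inside the rubber ring, 179 mm across, top 46 mm above the bench, with the six brass sleeves that hold the screws: 23 mm across, 26 mm high (tops 72 mm above the bench), centred 52 mm from the axis. Origin and axes as the platter's, turning with it. Not to be touched.
- plunger (a joint): How far the plunger is pushed down, in m: 0 raised, 0.0094 fully home against its stop. Sliding takes about 3 N; stays where left. The pin's conical nose (2.4 mm wide at the tip, 12 mm at 9 mm up) meets the plate after 3 mm. Within about 3 mm (1.4 degrees) of a hole's middle a push of 5 to 12 N draws the platter true and seats it; elsewhere the pin stops on the plate.
- plunger_top (a point): Middle of the top of the plunger's black rubber knob (24 mm wide on top, 32 mm below), 130 mm from the turning axis at the front; 110 mm above the bench when raised, 100.6 mm when home. Moves with the plunger; the rubber yields about 1 mm per 8 N. A push of 8 to 15 N is plenty; over 25 N is too hard.
- red_screw_mid (a point): The marked screw, red plastic cap 18 mm wide: loose, 58 mm high, standing in one of the six holders; 8 mm shank, two nuts and a washer (19 mm wide). The point is on its axis 41 mm above its foot, about 87 mm above the bench and 52 mm from the turning axis; the screw may lean, moving this point up to 2 mm.
- blue_screw1_mid (a point): Another screw of the same size, with a blue cap, loose in its holder; same point. Leave standing.
- blue_screw2_mid (a point): Another screw of the same size, with a blue cap, loose in its holder; same point. Leave standing.
- plain_screw1_mid (a point): Another screw of the same size, no cap, loose in its holder; same point. Leave standing.
- plain_screw2_mid (a point): Another screw of the same size, no cap, loose in its holder; same point. Leave standing.
- plain_screw3_mid (a point): Another screw of the same size, no cap, loose in its holder; same point. Leave standing.
- screw_tray: Flat grey plastic tray with a heap of screws, 240 x 320 x 30 mm; origin at the middle of its underside. A bystander, to be left alone.
- pen_cup: White perforated pen pot, 80 x 80 x 100 mm, pens to 135 mm; origin at the middle of its underside. A bystander, to be left alone.
- cap_tin: Round white tin with a green lid, 78 mm across, 36 mm high; origin at the middle of its underside. A bystander, to be left alone.
- caliper: Digital caliper lying flat, 220 mm along its y axis, 60 mm wide, 14 mm thick; origin at the middle of its underside. A bystander, to be left alone.
- ring_gauge: Steel ring gauge, 44 mm across, 14 mm high; origin at the middle of its underside. A bystander, to be left alone.
- driver: Screwdriver with a yellow handle, 200 mm along its x axis, 26 mm thick; origin at the middle of its underside. A bystander, to be left alone.
- reject_bin: Open red plastic bin, 110 x 150 x 60 mm; origin at the middle of its underside. A bystander, to be left alone.

How it is judged:
By the outcome, as a careful person would: the job done as asked, in the order asked, and still so for the second after the job is handed in, with the robot touching nothing.
It also fails if it takes over 72 s, if anything falls off the work surface, if the arm or the gripper's body presses on something with over 40 N, if the wrist force passes 120 N, or if a joint passes its speed limit or range.

### The arm

A 6-joint arm with a two-finger parallel gripper is mounted at the origin on the work surface. World frame = base frame: x ahead of the robot, y to its left, z up, the work surface at z = 0. Lengths are in mm, angles in rad, forces in N, time in s.
With the tool pointing down it reaches from about 275 to 725 mm from the base axis. Payload 15.9 kg.
Tool frame: the origin (TCP) lies between the finger pads; the fingertips stand 22 mm ahead of it and the grasp point (between the pads) lies 3 mm ahead of it; x points along the fingers, y is the direction in which the jaws open and shut, and the axes are right-handed (so a half turn about x gives the same grasp; the last joint's range is limited). The gripper opens to 85 mm and grips with 20 to 120 N. Pads are 22 mm wide; open, the fingers measure 114 mm over their backs; the gripper's body (76 mm by 85 mm) begins 54 mm behind the grasp point. The pads swing forward as they close: fully open they stand 13 mm farther back than shut.
Start: joints at [1.22, 0.213, -0.034, 1.323, 0, 1.571], TCP at [171.818, 469.536, 215.706] pointing down, gripper open.
Joint ranges: [-2.98, 2.98], [-0.74, 1.72], [-1.14, 1.35], [-2.1, 2.04], [-1.57, 1.44], [-3.14, 3.14]. Speed limits (rad/s): [1.89, 1.89, 2.39, 2.57, 3.14, 3.14].

### API

Orientations are given as a 3x3 rotation matrix whose columns are the frame's x, y, z axes.
In Python, from cell import readout, camera, ticket, boxes_of, outline_of, landmark_of gives the robot as it stands.
- The arm moves only by the tool move_arm, never from a script. Its argument "plan" is a list of rows, each a list of 7 numbers: the shift along the tool's x, y, z in cm, then the turn, a rotation vector about the tool's x, y, z in rad, then the gripper command: -1 is fully open, 1 is shut, values between are in proportion. A call has 1 to 5 rows; each row is the pose to reach, as a shift and turn from the pose commanded when the call began, along the tool's axes at that moment; what a row does not reach only later rows make up. A row lasts 1/12 s, in which the tool goes at most 41.7 mm and 7.16 degrees, less where a joint would pass 70% of its speed; a pose out of reach is approached as far as the arm can. A call with a gripper value outside its range is refused whole. The fingers move at their own pace and stop on an object; "newtons" is the grip in N (left out, the last holds). Time passes only in rows, so rows that repeat a pose let the fingers close. It gives the time, the measured TCP pose, the force and the opening at its end, in the units of the state.
- readout.get_obs(): the state, without advancing time (a new reading comes with each control period).
- camera(name): name is "side" or "top" or "wrist"; returns a dict with "image" (400x640x3 uint8, red, green, blue), "range_z" (400x640 float32, mm along the optical axis (not along the pixel's ray), 0 where there is no reading), "fovy" (degrees; the focal length in pixels is half the picture's height over the tangent of half this angle, whatever the lens; pixels are square), "cx", "cy" (the principal point, pixels), "k1" (the pictures are not rectified: a ray, as slopes to the right and down, at radius r is drawn at 1 + k1 r^2 times it, then the intrinsics apply), "camera_from_world" (4x4, takes a point from world to camera coordinates); the wrist camera has in their place "hand_eye" (4x4, takes a point from camera to tool coordinates, whose origin is the TCP and whose axes are the tool frame's). Camera axes: x right, y down, z forward; pixel columns grow to the right and rows downward; lengths in mm; the calibration is good to about 2 mm. A picture is of the moment at which its call begins: read the wrist's pose just before it.
- ticket.close_job(): hands the job in, once; it reports no verdict.
Trained networks look in a picture, given as the dict that the camera call returned (one of the last four; its "shot" number tells which), for a name from the list of things; names that differ only in an ending like _2 or _b are one class to them, and where a whole thing is asked for, a point or a joint stands for the part that bears it (a point fixed in the world has none). Each returns a list of dicts, best first, with "score" (0 to 1); they miss things now and then, are a little off and sometimes report something else, mostly with a low value. They report only what shows in the picture. A call takes as long as a camera call.
- boxes_of(picture, thing): "rect" ([left, top, width, height] in pixels, round what is visible of it).
- outline_of(picture, thing): "mask" (400x640 bool, what is visible of it) and "rect" ([left, top, width, height] in pixels, round what is visible of it).
- landmark_of(picture, thing): "point" ([row, column] in pixels: a listed point, or the origin of a listed thing).
The state is a dict: "t": time; "joint_positions": joint angles; "qd": joint speeds; "joint_torque": joint torques, N m; "eef_pos": TCP position; "orientation": TCP orientation; "ft_force": force on the tool from outside, world axes, zero at the start; "moment": the same for the moment, N m; "gripper_width": finger opening in mm.
Only numpy, scipy, OpenCV 4.12 (cv2) and the standard library are available. Lean on these libraries where they do the work, as an engineer would, in place of code of your own. Each camera call takes 0.05 s, during which the arm holds its last target.

## Working session

There is one attempt and no reset: what is moved stays moved. The work goes in short steps, Python scripts to look and compute and a tool call to move; the robot and the scene stay as the last step left them, time stands still between calls to the robot, and variables do not carry over. Pictures are saved under pics/ and viewed, and the job is handed in when it is done.

Besides the shell and the picture viewer there is one more tool, called after "Request:" by a JSON object that holds its "fn" and its "kwargs", one argument or row to a line. move_arm: Moves the arm, as the interface text tells. Its arguments: {"type":"object","properties":{"plan":{"type":"array"},"newtons":{"type":"number"}},"required":["plan"]}

```bash
mkdir -p pics; ls
python3 - <<'E'
from cell import readout, camera
import cv2,pickle
o=readout.get_obs(); print(o)
for n in ["side","top","wrist"]:
    c=camera(n); cv2.imwrite(f"pics/{n}0.png",c["image"][:,:,::-1]); pickle.dump(c,open(f"pics/{n}0.pkl","wb"))
    print(n,{k:v for k,v in c.items() if k not in("image","range_z")})
E
```

```text
pics
{'t': 0.0, 'joint_positions': array([ 1.22000415e+00,  2.13362828e-01, -3.50503462e-02,  1.32350224e+00,
        3.77995532e-06,  1.57082499e+00]), 'qd': array([ 0.00027705, -0.00072554,  0.00181522,  0.00260308,  0.00073374,
       -0.00023681]), 'joint_torque': array([-3.52460938e-04, -6.86143899e+01,  4.87126529e+01,  1.71984656e-02,
       -3.83875067e-04, -1.82789911e-06]), 'eef_pos': array([171.69747403, 469.21666928, 215.21631285]), 'orientation': array([[-3.88113225e-04,  3.43668549e-01,  9.39090932e-01],
       [-1.04963199e-03,  9.39090345e-01, -3.43668768e-01],
       [-9.99999374e-01, -1.11908228e-03, -3.74787985e-06]]), 'ft_force': array([ 0.51833657,  0.0766732 , -0.45149107]), 'moment': array([ 0.02333299, -0.01556239,  0.00279367]), 'gripper_width': 85.2278211791156}
side {'fovy': 44.809644444639474, 'cx': 321.28305377137906, 'cy': 201.46102325659055, 'k1': -0.09472428746713696, 'camera_from_world': array([[-9.93134603e-01, -1.16971978e-01, -1.10336618e-03,
         5.59213008e+02],
       [-7.14138114e-02,  6.13745867e-01, -7.86267180e-01,
         1.23676616e+0
[... 450 characters left out ...]
220764e-01,
         5.45712192e+02],
       [ 1.19581078e-01, -1.54745262e-02, -9.92703835e-01,
         1.41850994e+03],
       [ 0.00000000e+00,  0.00000000e+00,  0.00000000e+00,
         1.00000000e+00]]), 'shot': 2}
wrist {'fovy': 61.871327749238496, 'cx': 326.68765109031204, 'cy': 200.95666171339477, 'k1': -0.06028635100038046, 'hand_eye': array([[-6.77740172e-04, -2.68932675e-01,  9.63158739e-01,
        -1.57105860e+02],
       [ 9.99999284e-01,  7.67411535e-04,  9.17939783e-04,
         3.60494396e-01],
       [-9.86003128e-04,  9.63158672e-01,  2.68931963e-01,
        -6.77141280e+01],
       [ 0.00000000e+00,  0.00000000e+00,  0.00000000e+00,
         1.00000000e+00]]), 'shot': 3}
```

View pics/side0.png

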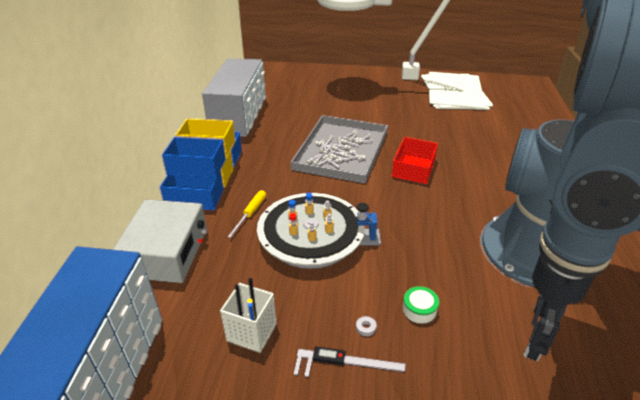

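View pics/top0.png

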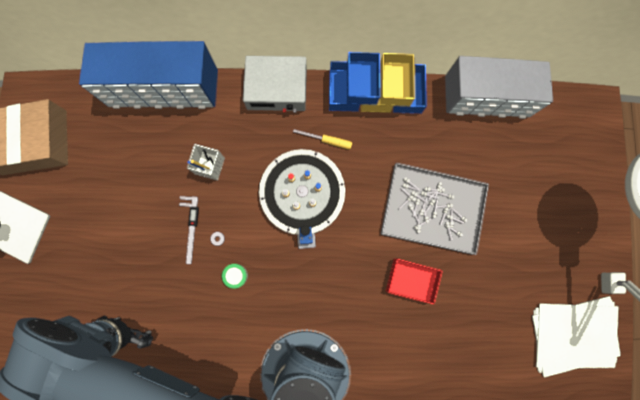

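View pics/wrist0.png

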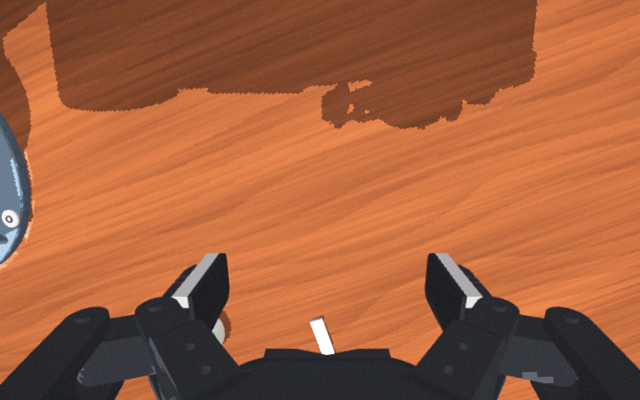

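```bash
cat > h.py <<'E'
import numpy as np, cv2, pickle
from scipy.optimize import least_squares
def intr(c):
    f=200/np.tan(np.radians(c["fovy"])/2); return f
def ray(c,rc):
    f=intr(c); d=np.array([(rc[1]-c["cx"])/f,(rc[0]-c["cy"])/f]); u=d.copy()
    for _ in range(20): u=d/(1+c["k1"]*(u@u))
    return np.array([u[0],u[1],1.])
def cfw(c,obs=None):
    if "camera_from_world" in c: return c["camera_from_world"]
    T=np.eye(4); T[:3,:3]=obs["orientation"]; T[:3,3]=obs["eef_pos"]
    return np.linalg.inv(T@c["hand_eye"])
def wray(c,rc,obs=None):
    M=np.linalg.inv(cfw(c,obs)); return M[:3,3],M[:3,:3]@ray(c,rc)
def atz(c,rc,z,obs=None):
    o,d=wray(c,rc,obs); return o+d*(z-o[2])/d[2]
def proj(c,p,obs=None):
    q=cfw(c,obs)@np.append(p,1); u=q[:2]/q[2]; u=u*(1+c["k1"]*(u@u)); f=intr(c)
    return np.array([u[1]*f+c["cy"],u[0]*f+c["cx"]])
def cloud(c,obs=None):
    f=intr(c); v,u=np.mgrid[0:400,0:640]
    pts=np.stack([u.ravel(),v.ravel()],1).astype(np.float64)
    dx=(pts[:,0]-c["cx"])/f; dy=(pts[:,1]-c["cy"])/f; a,b=dx.copy(),dy.copy()
    for _ in range(20):
        k=1+c["k1"]*(a*a+b*b); a,b=dx/k,dy/k
    z=c["range_z"].ravel(); P=np.stack([a*z,b*z,z],1)
    M=np.linalg.inv(cfw(c,obs)); return (P@M[:3,:3].T+M[:3,3]).reshape(400,640,3)
E
python3 - <<'E'
from cell import *
from h import *
H={"stand":0,"platter":0,"rim_level":50,"index_hole":44,"deck":0,"plunger_top":110,"red_screw_mid":87,"blue_screw1_mid":87,"plain_screw1_mid":87,"pen_cup":0,"cap_tin":0,"driver":0,"ring_gauge":0,"caliper":0,"reject_bin":0,"screw_tray":0}
for n in["top","side"]:
    c=camera(n)
    for k,z in H.items():
        for r in landmark_of(c,k)[:3]:
            print(n,k,round(r["score"],2),np.round(r["point"],1),atz(c,r["point"],z).round(1))
print(readout.get_obs()["t"])
E
```

```text
top stand 0.3 [175.7 305.9] [647.3  12.1   0. ]
top platter 0.74 [175.5 290.3] [646.8  64.    0. ]
top platter 0.66 [196.8 299.5] [575.9  31.4   0. ]
top rim_level 0.68 [192.  301.6] [584.7  23.4  50. ]
top index_hole 0.75 [160.7 275.5] [686.3 111.   44. ]
top index_hole 0.59 [210.  434.9] [ 536.9 -409.    44. ]
top deck 0.67 [184.9 318.4] [617.2 -30.2   0. ]
top deck 0.64 [196.1 302.3] [578.5  22.2   0. ]
top deck 0.62 [136.4 321.2] [783.3 -36.1   0. ]
top plunger_top 0.74 [276.4 233.1] [314.5 221.7 110. ]
top plunger_top 0.65 [232.1 304.3] [453.1  10.3 110. ]
top red_screw_mid 0.48 [179.8 292.1] [617.1  53.   87. ]
top red_screw_mid 0.34 [162.7 278.6] [670.7  97.1  87. ]
top red_screw_mid 0.34 [137.8 323.3] [754.7 -41.8  87. ]
top blue_screw1_mid 0.48 [188.9 317.2] [590.1 -26.1  87. ]
top plain_screw1_mid 0.46 [200.2 313.7] [554.3 -15.9  87. ]
top pen_cup 0.7 [193.  301.9] [588.8  23.8   0. ]
top pen_cup 0.58 [165.5 213.1] [675.3 324.1   0. ]
top cap_tin 0.86 [274.6 233.9] [315.6 238.7   0. ]
top driver 0.78 [134.1 322.2] [791.4 -39.3   0. ]
top driver 0.48 [199.8 312.8] [566.9 -12
[... 806 characters left out ...]
[196.2 310.4] [596.8 -43.1  87. ]
side plain_screw1_mid 0.52 [207.9 326.3] [550.1   0.6  87. ]
side plain_screw1_mid 0.48 [359.3 352.4] [453.8 436.5  87. ]
side pen_cup 0.62 [330.1 248.2] [683.3 331.8   0. ]
side pen_cup 0.54 [224.  307.2] [605.3 -31.3   0. ]
side cap_tin 0.78 [310.1 416.1] [320.4 234.5   0. ]
side cap_tin 0.55 [167.5 412.3] [ 312.7 -340.5    0. ]
side driver 0.55 [215.2 248.2] [773.6 -49.2   0. ]
side ring_gauge 0.63 [325.1 366.5] [429.7 288.3   0. ]
side ring_gauge 0.19 [221.  293.3] [644.8 -39.3  -0. ]
side caliper 0.86 [359.  350.7] [457.8 378.   -0. ]
side reject_bin 0.69 [169.  412.6] [ 312.1 -332.1    0. ]
side screw_tray 0.63 [150.4 340.8] [ 546.6 -414.5    0. ]
1.85
```

Request:
{"fn": "move_arm", "kwargs": {
  "plan": [
    [-3, -6, 12, -0.1, 0, 0, 1],
    [-6, -12, 24, -0.2, 0, 0, 1],
    [-8.5, -18, 36, -0.35, 0, 0, 1],
    [-8.5, -24, 48, -0.35, 0, 0, 1],
    [-8.5, -26.4, 57.9, -0.35, 0, 0, 1]
  ],
  "newtons": 60
}}

```text
t: 2.27
eef_pos: [311.1, 324.4, 252.5]
orientation: [[0.001, -0.003, 1.0], [0.001, 1.0, 0.003], [-1.0, 0.001, 0.001]]
ft_force: [1.0, 1.7, 0.4]
gripper_width: 25.6
```

```bash
cat >> h.py <<'E'
from scipy.spatial.transform import Rotation as Rn
def Rdown(phi):  # tool x down, tool z at angle phi
    z=np.array([np.cos(phi),np.sin(phi),0]); x=np.array([0,0,-1.]); return np.stack([x,np.cross(z,x),z],1)
def rel(obs,p,phi):
    R=obs["orientation"]; d=R.T@(np.array(p)-obs["eef_pos"])/10
    return d.round(3), Rn.from_matrix(R.T@Rdown(phi)).as_rotvec().round(4)
E
python3 - <<'E'
from cell import *
from h import *
o=readout.get_obs(); print(o["t"],o["eef_pos"],o["joint_positions"]); print(rel(o,[625,22,300],0))
E
```

```text
2.2667 [311.09790204 324.4413009  252.50026977] [ 8.06386598e-01  1.04156168e-01 -7.16654133e-02  1.39410635e+00
  5.26567528e-06  8.02964216e-01]
(array([ -4.75 , -30.348,  31.289]), array([ 0.0034,  0.0006, -0.0006]))
```

Request:
{"fn": "move_arm", "kwargs": {
  "plan": [
    [-4.75, -30.35, 31.3, 0, 0, 0, 1],
    [-4.75, -30.35, 31.3, 0, 0, 0, 1],
    [-4.75, -30.35, 31.3, 0, 0, 0, 1],
    [-4.75, -30.35, 31.3, 0, 0, 0, 1],
    [-4.75, -30.35, 31.3, 0, 0, 0, 1]
  ]
}}

```text
t: 2.68
eef_pos: [460.1, 179.7, 274.8]
orientation: [[0.0, 0.001, 1.0], [0.0, 1.0, -0.001], [-1.0, 0.0, 0.0]]
ft_force: [1.3, 0.9, -0.6]
gripper_width: 0.1
```

Run:
```python
from cell import *
from h import *
o=readout.get_obs(); print(o["t"],o["eef_pos"],o["joint_positions"]); print(rel(o,[625,22,300],0))
```

```text
2.6833 [460.10118876 179.65179522 274.76991297] [3.72227348e-01 1.98746970e-01 9.62403978e-02 1.46777369e+00
 4.35869947e-05 3.73193567e-01]
(array([ -2.519, -15.749,  16.506]), array([-0.001 ,  0.0005, -0.0002]))
```

Request:
{"fn": "move_arm", "kwargs": {
  "plan": [
    [-2.5, -15.7, 16.5, 0, 0, 0, 1],
    [-2.5, -15.7, 16.5, 0, 0, 0, 1],
    [-2.5, -15.7, 16.5, 0, 0, 0, 1],
    [-2.5, -15.7, 16.5, 0, 0, 0, 1],
    [-2.5, -15.7, 16.5, 0, 0, 0, 1]
  ]
}}

```text
t: 3.1
eef_pos: [609.9, 36.8, 297.3]
orientation: [[0.0, 0.001, 1.0], [0.0, 1.0, -0.001], [-1.0, 0.0, 0.0]]
ft_force: [1.0, 1.3, 0.4]
gripper_width: 0.2
```

Request:
{"fn": "move_arm", "kwargs": {
  "plan": [
    [0, 0, 0, 0, 0, 0, 1],
    [0, 0, 0, 0, 0, 0, 1],
    [0, 0, 0, 0, 0, 0, 1]
  ]
}}

```text
t: 3.35
eef_pos: [608.7, 38.8, 296.7]
orientation: [[-0.001, 0.001, 1.0], [0.0, 1.0, -0.001], [-1.0, 0.0, -0.001]]
ft_force: [-0.5, -0.7, 0.3]
gripper_width: 0.4
```

Run:
```python
from cell import *
from h import *
o=readout.get_obs(); print(o["t"],o["eef_pos"],o["joint_positions"],o["ft_force"],np.abs(o["qd"]).max()); 
c=camera("wrist"); pickle.dump((c,o),open("pics/w1.pkl","wb")); cv2.imwrite("pics/w1.png",c["image"][:,:,::-1])
for k,z in {"platter":0,"rim_level":50,"index_hole":44,"plunger_top":110,"red_screw_mid":87,"blue_screw1_mid":87,"plain_screw1_mid":87}.items():
        for r in landmark_of(c,k)[:3]:
            print(k,round(r["score"],2),np.round(r["point"],1),atz(c,r["point"],z,o).round(1))
```

```text
3.35 [608.67418682  38.75221268 296.67874744] [6.34523149e-02 4.75446742e-01 5.41207132e-01 1.63727903e+00
 2.36569841e-04 6.47066740e-02] [-0.50439745 -0.67865181  0.26788325] 0.029766976674877398
platter 0.95 [143.6 310.2] [587.3  17.1   0. ]
rim_level 0.95 [148.3 313.7] [587.8  23.6  50. ]
rim_level 0.15 [144.7 314.9] [583.5  25.1  50. ]
index_hole 0.66 [221.4 381.5] [683.  110.5  44. ]
plunger_top 0.87 [ 21.4 293.8] [460.7   8.2 110. ]
red_screw_mid 0.55 [187.  345.3] [627.1  60.3  87. ]
red_screw_mid 0.18 [207.  529.7] [650.9 277.8  87. ]
blue_screw1_mid 0.63 [162.3 268.2] [598.9 -25.5  87. ]
plain_screw1_mid 0.8 [119.1 280.1] [552.2 -10.7  87. ]
plain_screw1_mid 0.71 [207.  527.8] [650.9 275.5  87. ]
plain_screw1_mid 0.18 [271.1 274.7] [732. -24.  87.]
```

View pics/w1.png

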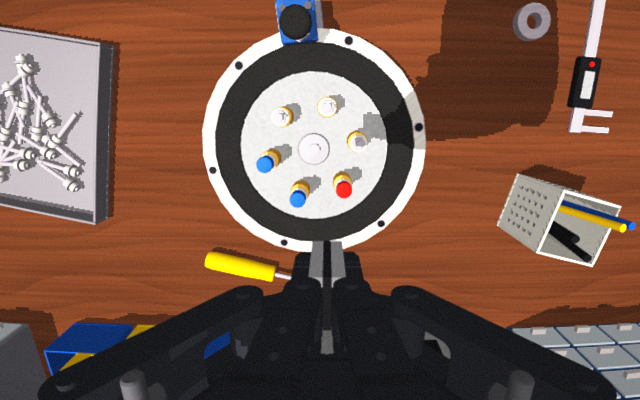

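```bash
cat >> h.py <<'E'
def holes(c,o,C,dbg=False):
    """dark blobs on the plate annulus r 125..136; returns list (x,y) at z=44"""
    g=cv2.cvtColor(c["image"],cv2.COLOR_RGB2GRAY); out=[]
    up=cv2.resize(g,None,fx=1,fy=1)
    n,l,s,ce=cv2.connectedComponentsWithStats((g<90).astype(np.uint8),connectivity=8)
    for i in range(1,n):
        if 8<s[i,4]<400 and max(s[i,2],s[i,3])<28:
            # weighted centroid
            x,y,w,h=s[i,:4]; x0,y0=max(x-3,0),max(y-3,0); sub=g[y0:y+h+3,x0:x+w+3].astype(float)
            wt=np.clip(np.percentile(sub,80)-sub,0,None); wt[wt<40]=0
            if wt.sum()==0: continue
            yy,xx=np.mgrid[y0:y0+sub.shape[0],x0:x0+sub.shape[1]]
            p=atz(c,((wt*yy).sum()/wt.sum(),(wt*xx).sum()/wt.sum()),44,o)
            r=np.hypot(*(p[:2]-C))
            if 118<r<142: out.append((p[0],p[1],s[i,4],ce[i][1],ce[i][0]))
    return np.array(out)
E
python3 - <<'E'
from h import *
c,o=pickle.load(open("pics/w1.pkl","rb")); C=np.array([588,23.])
h=holes(c,o,C)
fit=cv2.minEnclosingCircle
def f(p): return np.hypot(h[:,0]-p[0],h[:,1]-p[1])-130
s=least_squares(f,C,loss="soft_l1"); C=s.x; print("C",C,s.fun.round(2))
for q in h: print(q.round(1),np.degrees(np.arctan2(q[1]-C[1],q[0]-C[0])).round(2))
P=cloud(c,o); r=np.hypot(P[...,0]-C[0],P[...,1]-C[1]);a=np.degrees(np.arctan2(P[...,1]-C[1],P[...,0]-C[0]))
# plate z
m=(r>125)&(r<136)&(P[...,2]<55)&(P[...,2]>30); print("plate z",np.median(P[...,2][m]),P[...,2][m].std())
for k in range(-180,180,20):
    m=(r>94)&(r<118)&(abs((a-k+180)%360-180)<10)&(abs(P[...,2]-50)<8)
    print(k,m.sum(),P[...,2][m].mean().round(2) if m.any() else "",P[...,2][m].std().round(2))
m=(P[...,2]>104)&(P[...,2]<116)&(r>105)&(r<160); q=P[m]; print("knob",len(q),q.mean(0),np.median(q[:,2]))
E
```

```text
C [588.53580695  23.21320143] [ 0.19 -0.18  0.15 -0.1  -0.48  0.49]
[465.   64.2  42.   40.1 348.2] 161.65
[491.6 -63.2  38.   65.1 238.4] -138.28
[562.2 150.7  51.  126.7 418.4] 101.66
[ 614.9 -104.    30.   169.6  212.4] -78.29
[685.3 109.3  29.  223.3 380.6] 41.64
[712.4 -18.   23.  242.1 283.8] -18.4
plate z 42.924441413779505 0.8160620606019059
-180 728 50.28 0.88
-160 716 49.54 0.82
-140 686 48.82 0.86
-120 644 48.0 0.86
-100 601 47.32 0.8
-80 566 47.02 0.76
-60 527 46.57 0.87
-40 507 46.46 0.81
-20 495 46.69 0.74
0 491 47.19 0.81
20 496 47.95 0.79
40 515 48.64 0.78
60 545 49.49 0.83
80 579 50.46 0.78
100 631 50.82 0.78
120 667 50.96 0.8
140 710 51.04 0.83
160 722 50.81 0.84
knob 883 [460.10921336   9.04781746 108.07031256] 108.27658451635625
```

Run:
```python
from cell import *
from h import *
o=readout.get_obs(); C=np.array([588.5,23.2]); a=np.radians(-3)
p=C+107*np.array([np.cos(a),np.sin(a)])
print(rel(o,[*p,110],a)); 
# knob circle / bracket look
c,o=pickle.load(open("pics/w1.pkl","rb")); cv2.imwrite("pics/w1k.png",cv2.resize(c["image"][0:70,250:350,::-1],None,fx=7,fy=7,interpolation=cv2.INTER_CUBIC))
```

```text
(array([18.751, -2.153,  8.672]), array([ 0.0523,  0.0005, -0.    ]))
```

View pics/w1k.png

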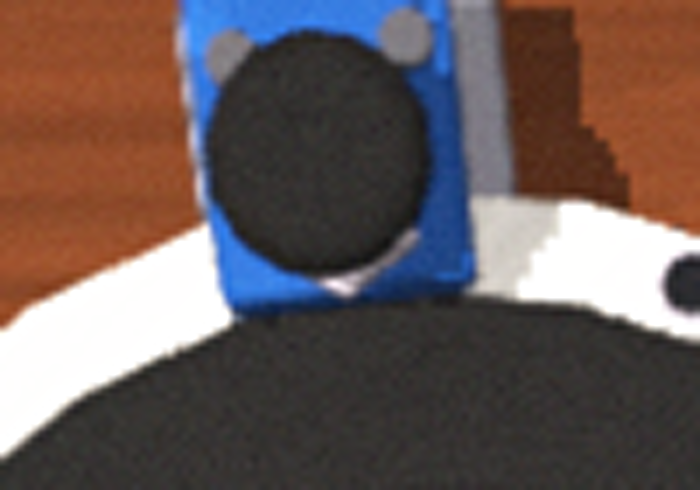

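Request:
{"fn": "move_arm", "kwargs": {
  "plan": [
    [3, -1.1, 4.1, 0.03, 0, 0, 1],
    [6, -2.15, 7.5, 0.052, 0, 0, 1],
    [10, -2.15, 8.67, 0.052, 0, 0, 1],
    [14, -2.15, 8.67, 0.052, 0, 0, 1],
    [18.7, -2.15, 8.67, 0.052, 0, 0, 1]
  ]
}}

```text
t: 4.17
eef_pos: [696.1, 17.0, 123.5]
orientation: [[0.001, 0.053, 0.999], [0.0, 0.999, -0.053], [-1.0, 0.0, 0.001]]
ft_force: [0.4, -0.2, -0.4]
gripper_width: -0.1
```

Request:
{"fn": "move_arm", "kwargs": {
  "plan": [
    [0, 0, 0, 0, 0, 0, 1],
    [0, 0, 0, 0, 0, 0, 1],
    [0, 0, 0, 0, 0, 0, 1]
  ]
}}

```text
t: 4.42
eef_pos: [696.5, 17.4, 129.3]
orientation: [[0.004, 0.053, 0.999], [0.0, 0.999, -0.053], [-1.0, 0.0, 0.004]]
ft_force: [-0.0, 0.1, 1.3]
gripper_width: 0.5
```

Run:
```python
from cell import *
from h import *
o=readout.get_obs(); C=np.array([588.5,23.2]); a=np.radians(-3)
p=C+107*np.array([np.cos(a),np.sin(a)])
print(o["eef_pos"],o["ft_force"],o["joint_positions"],rel(o,[*p,80],a))
```

```text
[696.46733953  17.37498798 129.33961379] [-0.02601367  0.09293304  1.29690003] [2.49243562e-02 6.58307534e-01 4.21619382e-01 1.33039990e+00
 3.74050300e-05 7.75003931e-02] (array([ 4.934,  0.015, -0.131]), array([-0.0002,  0.0037, -0.0003]))
```

Request:
{"fn": "move_arm", "kwargs": {
  "plan": [
    [1.5, 0, -0.05, 0, 0, 0, 1],
    [3, 0, -0.1, 0, 0, 0, 1],
    [4, 0, -0.13, 0, 0, 0, 1],
    [4.6, 0, -0.13, 0, 0, 0, 1],
    [4.9, 0, -0.13, 0, 0, 0, 1]
  ]
}}

```text
t: 4.83
eef_pos: [694.8, 17.3, 78.2]
orientation: [[0.002, 0.053, 0.999], [0.0, 0.999, -0.053], [-1.0, 0.0, 0.002]]
ft_force: [0.3, 0.6, 0.7]
gripper_width: -0.0
```

Request:
{"fn": "move_arm", "kwargs": {
  "plan": [
    [0.1, 0, 0, 0, 0, 0, 1],
    [0.2, 0, 0, 0, 0, 0, 1],
    [0.3, 0, 0, 0, 0, 0, 1],
    [0.4, 0, 0, 0, 0, 0, 1],
    [0.4, 0, 0, 0, 0, 0, 1]
  ]
}}

```text
t: 5.25
eef_pos: [694.0, 17.2, 72.9]
orientation: [[0.0, 0.053, 0.999], [-0.0, 0.999, -0.053], [-1.0, 0.0, 0.0]]
ft_force: [0.1, -0.1, -0.0]
gripper_width: 0.0
```

Run:
```python
from cell import *
from h import *
o=readout.get_obs(); C=np.array([588.5,23.2]); a=np.radians(-3)
p=C+107*np.array([np.cos(a),np.sin(a)])
print(o["t"],o["eef_pos"],o["ft_force"],rel(o,[*p,70],a))
```

```text
5.25 [694.01126029  17.21465276  72.94358296] [ 0.06249806 -0.05630989 -0.01762544] (array([0.294, 0.046, 0.132]), array([-0.0004,  0.0001, -0.    ]))
```

Request:
{"fn": "move_arm", "kwargs": {
  "plan": [
    [0.06, 0, 0.06, 0, 0, 0, 1],
    [0.12, 0.02, 0.12, 0, 0, 0, 1],
    [0.16, 0.04, 0.12, 0, 0, 0, 1],
    [0.2, 0.04, 0.12, 0, 0, 0, 1],
    [0.2, 0.04, 0.12, 0, 0, 0, 1]
  ]
}}

```text
t: 5.67
eef_pos: [695.1, 17.6, 70.7]
orientation: [[-0.0, 0.053, 0.999], [0.0, 0.999, -0.053], [-1.0, -0.0, -0.0]]
ft_force: [-0.2, -0.5, 0.7]
gripper_width: 0.3
```

Request:
{"fn": "move_arm", "kwargs": {
  "plan": [
    [0.02, 0, 0, 0, 0, 0, 1],
    [0.04, 0, 0, 0, 0, 0, 1],
    [0.06, 0, 0, 0, 0, 0, 1],
    [0.06, 0, 0, 0, 0, 0, 1]
  ]
}}

```text
t: 6.0
eef_pos: [695.1, 17.5, 70.2]
orientation: [[-0.0, 0.053, 0.999], [-0.0, 0.999, -0.053], [-1.0, -0.0, -0.0]]
ft_force: [0.5, 0.3, -0.1]
gripper_width: -0.2
```

Request:
{"fn": "move_arm", "kwargs": {
  "plan": [
    [0.02, 0, 0, 0, 0, 0, 1],
    [0.04, 0, 0, 0, 0, 0, 1],
    [0.06, 0, 0, 0, 0, 0, 1],
    [0.06, 0, 0, 0, 0, 0, 1]
  ]
}}

```text
t: 6.33
eef_pos: [695.1, 17.5, 69.6]
orientation: [[-0.0, 0.053, 0.999], [-0.0, 0.999, -0.053], [-1.0, -0.0, -0.0]]
ft_force: [0.3, 1.0, -0.0]
gripper_width: 0.4
```

Request:
{"fn": "move_arm", "kwargs": {
  "plan": [
    [0.02, 0, 0, 0, 0, 0, 1],
    [0.04, 0, 0, 0, 0, 0, 1],
    [0.05, 0, 0, 0, 0, 0, 1],
    [0.05, 0, 0, 0, 0, 0, 1]
  ]
}}

```text
t: 6.67
eef_pos: [695.1, 17.5, 69.1]
orientation: [[-0.0, 0.053, 0.999], [0.0, 0.999, -0.053], [-1.0, -0.0, -0.0]]
ft_force: [-0.8, 0.3, -0.9]
gripper_width: -0.5
```

Request:
{"fn": "move_arm", "kwargs": {
  "plan": [
    [0.02, 0, 0, 0, 0, 0, 1],
    [0.04, 0, 0, 0, 0, 0, 1],
    [0.05, 0, 0, 0, 0, 0, 1],
    [0.05, 0, 0, 0, 0, 0, 1]
  ]
}}

```text
t: 7.0
eef_pos: [695.2, 17.5, 68.6]
orientation: [[0.0, 0.053, 0.999], [-0.0, 0.999, -0.053], [-1.0, -0.0, 0.0]]
ft_force: [-0.3, 0.1, -0.9]
gripper_width: 0.1
```

Request:
{"fn": "move_arm", "kwargs": {
  "plan": [
    [0.02, 0, 0, 0, 0, 0, 1],
    [0.04, 0, 0, 0, 0, 0, 1],
    [0.05, 0, 0, 0, 0, 0, 1],
    [0.05, 0, 0, 0, 0, 0, 1]
  ]
}}

```text
t: 7.33
eef_pos: [695.1, 17.5, 68.1]
orientation: [[-0.0, 0.053, 0.999], [-0.0, 0.999, -0.053], [-1.0, -0.0, -0.0]]
ft_force: [-0.4, -0.3, -0.1]
gripper_width: -0.1
```

Request:
{"fn": "move_arm", "kwargs": {
  "plan": [
    [0.02, 0, 0, 0, 0, 0, 1],
    [0.04, 0, 0, 0, 0, 0, 1],
    [0.04, 0, 0, 0, 0, 0, 1]
  ]
}}

```text
t: 7.58
eef_pos: [695.1, 17.5, 67.7]
orientation: [[-0.0, 0.053, 0.999], [-0.0, 0.999, -0.053], [-1.0, -0.0, -0.0]]
ft_force: [-0.7, -0.1, 0.2]
gripper_width: 0.1
```

Run:
```python
from cell import *
from h import *
o=readout.get_obs(); print(o["eef_pos"],o["ft_force"])
c=camera("side"); cv2.imwrite("pics/s2.png",cv2.resize(c["image"][150:290,220:400,::-1],None,fx=4,fy=4,interpolation=cv2.INTER_CUBIC))
w=camera("wrist"); cv2.imwrite("pics/w2.png",w["image"][:,:,::-1])
```

```text
[695.14152117  17.5387083   67.68782238] [-0.68346739 -0.11007769  0.20657867]
```

View pics/s2.png

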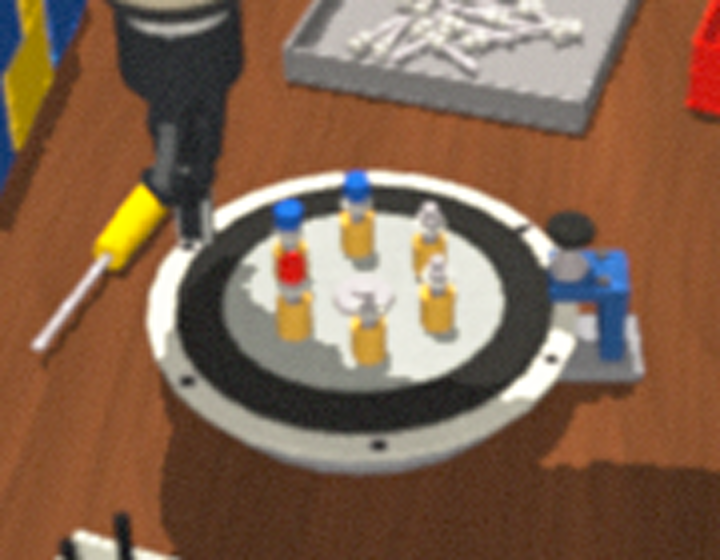

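View pics/w2.png

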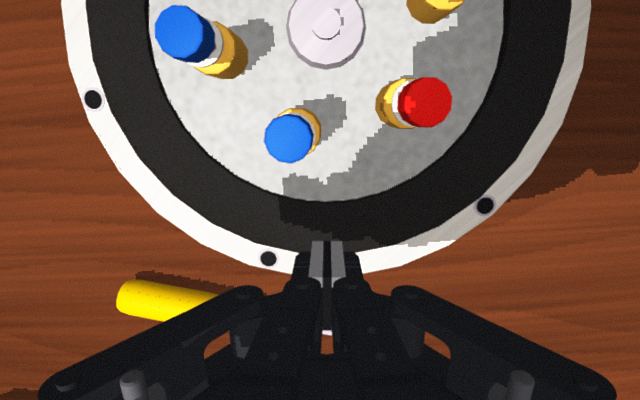

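```bash
cat > pt.py <<'E'
from cell import *
from h import *
o=readout.get_obs(); c=camera("wrist"); pickle.dump((c,o),open("pics/w2.pkl","wb"))
for t in [(22,0,-11),(22,0,0),(22,0,11),(0,0,-11)]:
    p=o["orientation"]@np.array(t)+o["eef_pos"]; print(t,proj(c,p,o).round(1))
print(atz(c,(240,326),46,o), atz(c,(202,326),46,o))
for r in range(225,262,3): print(r,c["range_z"][r,[305,316,326,336,347]])
P=cloud(c,o)
for r in range(225,262,3): print(r,P[r,[305,316,326,336,347]].round(1).tolist())
E
python3 pt.py
```

```text
(22, 0, -11) [212.2 325.9]
(22, 0, 0) [230.6 325.9]
(22, 0, 11) [248.3 325.9]
(0, 0, -11) [225.5 325.9]
[700.8085778   17.29115107  46.        ] [678.10265191  18.48107422  46.        ]
225 [187.613   188.17107 189.32445 189.48305 188.21826]
228 [188.59636 189.1721  188.05066 189.29541 187.96637]
231 [189.96437 188.71706 188.61266 188.99265 187.37498]
234 [190.09776 189.9251  190.6136  190.14737 189.16704]
237 [191.7258  191.27496 190.7021  189.34982 190.03554]
240 [191.45883 191.30832 191.02266 190.13481 191.38623]
243 [191.10371 145.43286 146.11218 146.5365  191.4549 ]
246 [191.61156 140.84071 142.56773 141.6713  191.694  ]
249 [192.11098 139.58994 139.77776 140.36465 192.03004]
252 [145.67725 136.29312 136.62383 135.45117 145.41956]
255 [142.66254 133.52663 134.00177 134.38963 143.13905]
258 [140.23172 131.90372 131.2877  132.41394 140.48889]
261 [137.71584 128.1762  128.18587 128.5807  138.18558]
225 [[690.4, 6.0, 47.8], [690.9, 12.2, 47.3], [691.6, 17.8, 46.2], [691.9, 23.4, 46.0], [691.8, 29.6, 47.2]]
228 [[692.4, 5.8, 47.3], [692.9, 12.0, 46.8], [692.8, 17.7, 47.8], [693.5, 23
[... 540 characters left out ...]
0, 22.6, 88.7], [702.9, 29.3, 47.0]]
246 [[703.4, 5.1, 47.3], [683.5, 14.0, 94.3], [684.4, 18.2, 92.7], [684.3, 22.5, 93.6], [704.7, 29.2, 47.2]]
249 [[705.2, 4.9, 47.3], [684.3, 14.0, 95.8], [684.5, 18.2, 95.6], [685.0, 22.4, 95.1], [706.5, 29.1, 47.4]]
252 [[687.7, 8.8, 90.5], [684.1, 14.2, 99.2], [684.4, 18.2, 98.9], [684.2, 22.3, 100.0], [688.6, 27.2, 90.8]]
255 [[687.7, 9.0, 93.7], [684.1, 14.2, 102.1], [684.5, 18.2, 101.6], [684.9, 22.2, 101.3], [688.9, 27.0, 93.2]]
258 [[687.9, 9.2, 96.2], [684.6, 14.3, 103.9], [684.5, 18.2, 104.5], [685.2, 22.2, 103.4], [689.0, 26.9, 96.0]]
261 [[688.0, 9.3, 98.9], [684.1, 14.4, 107.6], [684.3, 18.2, 107.6], [684.7, 22.1, 107.2], [689.2, 26.7, 98.5]]
```

Run:
```python
from cell import *
from h import *
o=readout.get_obs(); c=camera("side"); pickle.dump(c,open("pics/s3.pkl","wb"))
for z in (45.7,67.7,89): print(z,proj(c,np.array([*o["eef_pos"][:2],z])).round(1))
P=cloud(c)
for r in range(190,216,2): print(r,[P[r,k].round(0).tolist() for k in (266,269,272)])
cv2.imwrite("pics/s3.png",cv2.resize(c["image"][180:230,240:300,::-1],None,fx=10,fy=10,interpolation=cv2.INTER_NEAREST))
w=pickle.load(open("pics/wrist0.pkl","rb"));print(w["range_z"][250:300:6,215])
```

```text
45.7 [220.3 270. ]
67.7 [213.7 269.4]
89 [207.3 268.9]
190 [[692.0, 42.0, 163.0], [689.0, 27.0, 152.0], [679.0, 36.0, 159.0]]
192 [[687.0, 62.0, 172.0], [686.0, 37.0, 153.0], [680.0, 33.0, 151.0]]
194 [[685.0, 72.0, 174.0], [688.0, 33.0, 144.0], [685.0, 14.0, 129.0]]
196 [[686.0, 71.0, 167.0], [690.0, 28.0, 134.0], [683.0, 22.0, 130.0]]
198 [[687.0, 68.0, 158.0], [685.0, 46.0, 142.0], [682.0, 28.0, 128.0]]
200 [[689.0, 62.0, 147.0], [684.0, 52.0, 140.0], [684.0, 23.0, 118.0]]
202 [[699.0, 28.0, 114.0], [685.0, 51.0, 133.0], [684.0, 23.0, 112.0]]
204 [[698.0, 31.0, 110.0], [691.0, 31.0, 111.0], [685.0, 23.0, 105.0]]
206 [[699.0, 28.0, 101.0], [691.0, 31.0, 104.0], [685.0, 24.0, 100.0]]
208 [[699.0, 33.0, 99.0], [691.0, 31.0, 98.0], [686.0, 23.0, 92.0]]
210 [[701.0, 25.0, 85.0], [694.0, 22.0, 84.0], [687.0, 21.0, 84.0]]
212 [[712.0, -15.0, 46.0], [705.0, -17.0, 44.0], [696.0, -12.0, 49.0]]
214 [[711.0, -8.0, 44.0], [702.0, -5.0, 48.0], [694.0, -3.0, 50.0]]
[405.63626  132.41264  127.9774   127.57947  127.42788  127.46568
 126.136734 126.27844  126.03647 ]
```

View pics/s3.png

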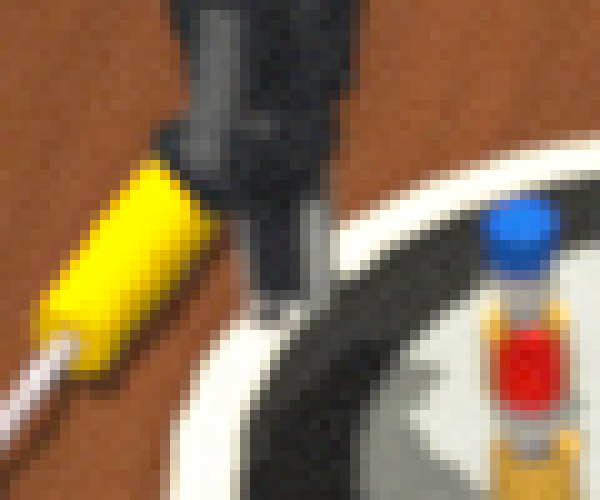

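Run:
```python
from h import *
c,o=pickle.load(open("pics/w2.pkl","rb")); P=cloud(c,o); T=(P-o["eef_pos"])@o["orientation"]
m=(c["range_z"]>20)&(c["range_z"]<150); t=T[m]
for x in range(-140,30,8):
    s=t[(t[:,0]>=x)&(t[:,0]<x+8)]
    if len(s): print(x,len(s),"y",s[:,1].min().round(),s[:,1].max().round(),"z",np.percentile(s[:,2],[0,2,50,100]).round())
s=pickle.load(open("pics/s3.pkl","rb")); P=cloud(s); T=(P-o["eef_pos"])@o["orientation"]
m=(np.abs(T)<[150,90,70]).all(-1)&(P[...,2]>70); t=T[m];print("side")
for x in range(-150,30,10):
    q=t[(t[:,0]>=x)&(t[:,0]<x+10)]
    if len(q): print(x,len(q),"y",q[:,1].min().round(),q[:,1].max().round(),"z",q[:,2].min().round(),q[:,2].max().round())
```

```text
-116 2310 y -56.0 58.0 z [-21. -20. -19. -13.]
-108 9288 y -62.0 63.0 z [-20. -19. -12.  -5.]
-100 9885 y -61.0 62.0 z [-18. -17. -12.   2.]
-92 9414 y -57.0 56.0 z [-18. -17. -11.   8.]
-84 4521 y -48.0 50.0 z [-18. -17. -11.  10.]
-76 5905 y -42.0 43.0 z [-14. -12.  -8.   9.]
-68 3338 y -36.0 36.0 z [-14. -13. -11.  13.]
-60 1029 y -28.0 28.0 z [-14. -13. -10.  10.]
-52 681 y -13.0 14.0 z [-12. -11. -10.  11.]
-44 1137 y -58.0 43.0 z [-101.  -98.  -11.   -6.]
-36 6384 y -59.0 45.0 z [-102. -100.  -70.   -6.]
-28 820 y -54.0 34.0 z [-100.  -98.  -11.   -6.]
-20 888 y -56.0 37.0 z [-103. -100.  -84.  -10.]
-12 99 y -56.0 55.0 z [-112. -112.  -86.  -58.]
-4 1917 y -58.0 58.0 z [-114. -113.  -89.  -60.]
4 204 y -43.0 58.0 z [-116. -116. -110.  -90.]
12 1 y 39.0 39.0 z [-117. -117. -117. -117.]
side
-150 66 y 1.0 41.0 z -36.0 29.0
-140 38 y 18.0 42.0 z -11.0 9.0
-130 66 y 3.0 45.0 z -19.0 18.0
-120 95 y -11.0 60.0 z -20.0 19.0
-110 79 y -16.0 63.0 z -17.0 13.0
-100 55 y -45.0 59.0 z -18.0 18.0
-90 48 y -49.0 50.0 z -18.0 11.0
-80 28 y -45.0 44.0 z -16.0 10.0
-70 38 y -29.0 34.0 z -13.0 11.0
-60 5 y -8.0 17.0 z -11.0 4.0
-50 26 y -7.0 15.0 z -12.0 8.0
-40 89 y -24.0 46.0 z -68.0 11.0
-30 42 y -14.0 46.0 z -70.0 12.0
-20 35 y -15.0 45.0 z -70.0 6.0
-10 29 y -21.0 46.0 z -69.0 -46.0
```

Request:
{"fn": "move_arm", "kwargs": {
  "plan": [
    [0.5, 0, 0, 0, 0, 0, 1],
    [1.1, 0, 0, 0, 0, 0, 1],
    [1.7, 0, 0, 0, 0, 0, 1],
    [2.1, 0, 0, 0, 0, 0, 1],
    [2.2, 0, 0, 0, 0, 0, 1]
  ]
}}

```text
t: 8.2
eef_pos: [694.4, 17.5, 44.3]
orientation: [[-0.002, 0.053, 0.999], [-0.0, 0.999, -0.053], [-1.0, -0.0, -0.002]]
ft_force: [-0.2, 1.0, 0.8]
gripper_width: 0.1
```

Run:
```python
from cell import *
from h import *
o=readout.get_obs(); c=camera("wrist"); P=cloud(c,o); T=(P-o["eef_pos"])@o["orientation"]; print(o["eef_pos"],o["ft_force"])
m=(abs(T[...,1])<12)&(abs(T[...,2]+10.5)<3.5)&(c["range_z"]<155)&(T[...,0]<0); print("tip x",np.percentile(T[m][:,0],[90,97,100]),m.sum())
for r in range(234,252,2): print(r,T[r,[316,326,336]].round(1).tolist())
s=camera("side"); cv2.imwrite("pics/s4.png",cv2.resize(s["image"][180:240,240:310,::-1],None,fx=10,fy=10,interpolation=cv2.INTER_NEAREST))
```

```text
[694.440907    17.53280433  44.3357937 ] [-0.17007867  1.00653497  0.84075128]
tip x [-38.06378196 -25.85709943 -18.54344284] 6468
234 [[-4.8, -4.8, -8.3], [-3.8, 0.1, -7.9], [-2.3, 5.0, -7.4]]
236 [[-1.9, -4.9, -6.1], [-3.5, 0.1, -6.8], [-3.3, 5.0, -6.7]]
238 [[-2.5, -4.9, -5.3], [-4.6, 0.1, -6.1], [-2.7, 5.0, -5.4]]
240 [[-3.0, -4.9, -4.5], [-3.6, 0.1, -4.7], [-2.7, 5.0, -4.3]]
242 [[-21.7, -4.3, -11.2], [-21.5, 0.1, -11.1], [-20.3, 4.5, -10.6]]
244 [[-23.2, -4.2, -10.9], [-22.5, 0.1, -10.6], [-23.3, 4.4, -10.9]]
246 [[-25.1, -4.2, -10.8], [-25.3, 0.1, -10.9], [-26.1, 4.3, -11.2]]
248 [[-27.8, -4.1, -11.0], [-27.1, 0.1, -10.7], [-157.1, 0.3, -67.6]]
250 [[-28.8, -4.1, -10.5], [-29.9, 0.1, -11.0], [-29.3, 4.3, -10.8]]
```

View pics/s4.png

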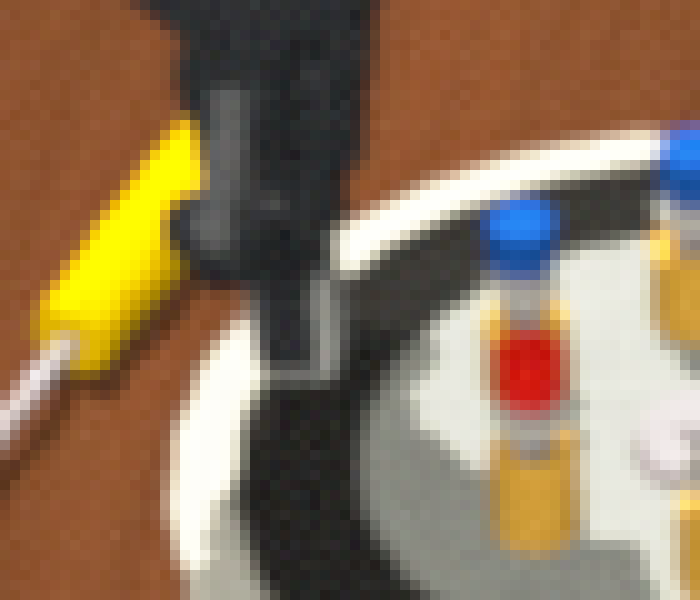

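Request:
{"fn": "move_arm", "kwargs": {
  "plan": [
    [0.2, 0, 0, 0, 0, 0, 1],
    [0.4, 0, 0.03, 0, 0, 0, 1],
    [0.6, 0, 0.05, 0, 0, 0, 1],
    [0.8, 0, 0.05, 0, 0, 0, 1],
    [0.9, 0, 0.05, 0, 0, 0, 1]
  ]
}}

```text
t: 8.72
eef_pos: [695.6, 17.5, 36.4]
orientation: [[-0.0, 0.053, 0.999], [-0.0, 0.999, -0.053], [-1.0, -0.0, -0.0]]
ft_force: [-0.2, -0.1, -0.3]
gripper_width: 0.1
```

Request:
{"fn": "move_arm", "kwargs": {
  "plan": [
    [0.05, 0, 0, 0, 0, 0, 1],
    [0.1, 0, 0, 0, 0, 0, 1],
    [0.15, 0, 0, 0, 0, 0, 1],
    [0.15, 0, 0, 0, 0, 0, 1]
  ]
}}

```text
t: 9.05
eef_pos: [695.6, 17.5, 35.2]
orientation: [[-0.0, 0.053, 0.999], [-0.0, 0.999, -0.053], [-1.0, -0.0, -0.0]]
ft_force: [-0.6, -0.2, -0.7]
gripper_width: 0.2
```

Request:
{"fn": "move_arm", "kwargs": {
  "plan": [
    [0.03, 0, 0, 0, 0, 0, 1],
    [0.06, 0, 0, 0, 0, 0, 1],
    [0.09, 0, 0, 0, 0, 0, 1],
    [0.1, 0, 0, 0, 0, 0, 1]
  ]
}}

```text
t: 9.38
eef_pos: [695.6, 17.5, 34.2]
orientation: [[-0.0, 0.053, 0.999], [-0.0, 0.999, -0.053], [-1.0, -0.0, -0.0]]
ft_force: [0.4, -0.9, 0.5]
gripper_width: -0.2
```

Request:
{"fn": "move_arm", "kwargs": {
  "plan": [
    [0.04, 0, 0, 0, 0, 0, 1],
    [0.08, 0, 0, 0, 0, 0, 1],
    [0.12, 0, 0, 0, 0, 0, 1],
    [0.15, 0, 0, 0, 0, 0, 1]
  ]
}}

```text
t: 9.72
eef_pos: [695.7, 17.5, 32.7]
orientation: [[0.0, 0.053, 0.999], [0.0, 0.999, -0.053], [-1.0, 0.0, 0.0]]
ft_force: [0.1, 0.7, 2.1]
gripper_width: -0.4
```

Request:
{"fn": "move_arm", "kwargs": {
  "plan": [
    [0.03, 0, 0, 0, 0, 0, 1],
    [0.06, 0, 0, 0, 0, 0, 1],
    [0.08, 0, 0, 0, 0, 0, 1],
    [0.08, 0, 0, 0, 0, 0, 1]
  ]
}}

```text
t: 10.05
eef_pos: [695.7, 17.5, 32.2]
orientation: [[0.0, 0.053, 0.999], [0.0, 0.999, -0.053], [-1.0, 0.0, 0.0]]
ft_force: [-2.2, -0.1, 4.5]
gripper_width: -0.0
```

Request:
{"fn": "move_arm", "kwargs": {
  "plan": [
    [0.02, 0, 0, 0, 0, 0, 1],
    [0.04, 0, 0, 0, 0, 0, 1],
    [0.06, 0, 0, 0, 0, 0, 1],
    [0.06, 0, 0, 0, 0, 0, 1]
  ]
}}

```text
t: 10.38
eef_pos: [695.8, 17.5, 31.9]
orientation: [[0.001, 0.053, 0.999], [0.0, 0.999, -0.053], [-1.0, 0.0, 0.001]]
ft_force: [-4.0, -0.2, 8.0]
gripper_width: -0.3
```

Request:
{"fn": "move_arm", "kwargs": {
  "plan": [
    [0.02, 0, 0, 0, 0, 0, 1],
    [0.04, 0, 0, 0, 0, 0, 1],
    [0.06, 0, 0, 0, 0, 0, 1],
    [0.06, 0, 0, 0, 0, 0, 1]
  ]
}}

```text
t: 10.72
eef_pos: [695.8, 17.6, 31.6]
orientation: [[0.001, 0.053, 0.999], [0.0, 0.999, -0.053], [-1.0, 0.0, 0.001]]
ft_force: [-5.6, -0.5, 11.1]
gripper_width: -0.1
```

Request:
{"fn": "move_arm", "kwargs": {
  "plan": [
    [0.01, 0, -0.03, 0, 0, 0, 1],
    [0.02, 0, -0.06, 0, 0, 0, 1],
    [0.03, 0, -0.08, 0, 0, 0, 1]
  ]
}}

```text
t: 10.97
eef_pos: [695.7, 17.5, 31.6]
orientation: [[0.002, 0.053, 0.999], [-0.0, 0.999, -0.053], [-1.0, 0.0, 0.002]]
ft_force: [-0.2, -0.6, 11.6]
gripper_width: -0.1
```

Request:
{"fn": "move_arm", "kwargs": {
  "plan": [
    [0, 0.187, -0.002, -0.0175, 0, 0, 1],
    [0, 0.56, -0.015, -0.0524, 0, 0, 1],
    [0, 0.933, -0.041, -0.0873, 0, 0, 1],
    [0, 1.304, -0.08, -0.1222, 0, 0, 1],
    [0, 1.674, -0.132, -0.1571, 0, 0, 1]
  ]
}}

```text
t: 11.38
eef_pos: [695.3, 33.8, 31.6]
orientation: [[0.002, -0.105, 0.994], [-0.001, 0.994, 0.105], [-1.0, -0.001, 0.002]]
ft_force: [0.3, -5.0, 11.7]
gripper_width: -0.2
```

```bash
cat > w.py <<'E'
import sys
from cell import *
from h import *
C=np.array([588.5,23.2])
o=readout.get_obs(); c=camera("wrist"); n=sys.argv[1]; pickle.dump((c,o),open(f"pics/{n}.pkl","wb")); cv2.imwrite(f"pics/{n}.png",c["image"][:,:,::-1])
v=o["eef_pos"][:2]-C; R=o["orientation"]
print("t",o["t"],"tip phi",np.degrees(np.arctan2(v[1],v[0])).round(2),"r",np.hypot(*v).round(2),"z",o["eef_pos"][2].round(2),"yaw",np.degrees(np.arctan2(R[1,2],R[0,2])).round(2),"F tool",(R.T@o["ft_force"]).round(2))
for h in holes(c,o,C): print(h.round(1),np.degrees(np.arctan2(h[1]-C[1],h[0]-C[0])).round(2),np.hypot(h[0]-C[0],h[1]-C[1]).round(1))
E
python3 w.py d1
```

```text
t 11.3833 tip phi 5.64 r 107.32 z 31.65 yaw 6.04 F tool [-11.7   -5.07  -0.19]
[633.5 -98.7 353.   93.7  39.7] -69.74 129.9
[671.  122.  330.  227.3 518.9] 50.14 128.7
```

Request:
{"fn": "move_arm", "kwargs": {
  "plan": [
    [0, 0.56, -0.015, -0.0524, 0, 0, 1],
    [0, 1.118, -0.059, -0.1047, 0, 0, 1],
    [0, 1.674, -0.132, -0.1571, 0, 0, 1],
    [0, 2.225, -0.234, -0.2094, 0, 0, 1],
    [0, 2.769, -0.365, -0.2618, 0, 0, 1]
  ]
}}

```text
t: 11.85
eef_pos: [688.9, 61.0, 31.6]
orientation: [[0.002, -0.36, 0.933], [-0.001, 0.933, 0.36], [-1.0, -0.002, 0.002]]
ft_force: [-0.4, -5.2, 11.3]
gripper_width: -0.0
```

Request:
{"fn": "move_arm", "kwargs": {
  "plan": [
    [0, 0.56, -0.015, -0.0524, 0, 0, 1],
    [0, 1.118, -0.059, -0.1047, 0, 0, 1],
    [0, 1.674, -0.132, -0.1571, 0, 0, 1],
    [0, 2.225, -0.234, -0.2094, 0, 0, 1],
    [0, 2.769, -0.365, -0.2618, 0, 0, 1]
  ]
}}

```text
t: 12.27
eef_pos: [675.7, 85.6, 31.7]
orientation: [[0.003, -0.589, 0.808], [-0.001, 0.808, 0.589], [-1.0, -0.002, 0.002]]
ft_force: [1.3, -5.5, 11.0]
gripper_width: 0.1
```

```bash
python3 w.py d2
```

```text
t 12.2667 tip phi 35.62 r 107.23 z 31.65 yaw 36.09 F tool [-10.96  -5.26  -2.16]
[687.6 -60.4 350.   91.4  40.3] -40.14 129.7
[611.3 149.8 328.  228.6 518.3] 79.78 128.6
```

Request:
{"fn": "move_arm", "kwargs": {
  "plan": [
    [0, 0.56, -0.015, -0.0524, 0, 0, 1],
    [0.01, 1.118, -0.059, -0.1047, 0, 0, 1],
    [0.01, 1.674, -0.132, -0.1571, 0, 0, 1],
    [0.01, 2.225, -0.234, -0.2094, 0, 0, 1],
    [0.01, 2.769, -0.365, -0.2618, 0, 0, 1]
  ]
}}

```text
t: 12.73
eef_pos: [656.6, 106.0, 31.7]
orientation: [[0.003, -0.778, 0.628], [-0.001, 0.628, 0.778], [-1.0, -0.003, 0.001]]
ft_force: [2.1, -4.5, 10.7]
gripper_width: -0.0
```

Request:
{"fn": "move_arm", "kwargs": {
  "plan": [
    [0, 0.56, -0.015, -0.0524, 0, 0, 1],
    [0, 1.118, -0.059, -0.1047, 0, 0, 1],
    [0, 1.674, -0.132, -0.1571, 0, 0, 1],
    [0, 2.225, -0.234, -0.2094, 0, 0, 1],
    [0, 2.769, -0.365, -0.2618, 0, 0, 1]
  ]
}}

```text
t: 13.15
eef_pos: [633.0, 120.8, 31.7]
orientation: [[0.004, -0.914, 0.405], [-0.0, 0.405, 0.914], [-1.0, -0.003, 0.001]]
ft_force: [3.1, -2.8, 10.5]
gripper_width: 0.2
```

```bash
python3 w.py d3
```

```text
t 13.15 tip phi 65.47 r 107.23 z 31.69 yaw 66.1 F tool [-10.47  -3.97  -1.29]
[716.   -0.8 352.   88.5  40.8] -10.68 129.8
[546.  144.6 292.  230.2 517.5] 109.3 128.6
```

Request:
{"fn": "move_arm", "kwargs": {
  "plan": [
    [0.01, 0.56, -0.015, -0.0524, 0, 0, 1],
    [0.02, 1.118, -0.059, -0.1047, 0, 0, 1],
    [0.02, 1.674, -0.132, -0.1571, 0, 0, 1],
    [0.02, 2.225, -0.234, -0.2094, 0, 0, 1],
    [0.02, 2.769, -0.365, -0.2618, 0, 0, 1]
  ]
}}

```text
t: 13.62
eef_pos: [606.5, 129.0, 31.6]
orientation: [[0.004, -0.988, 0.155], [0.0, 0.155, 0.988], [-1.0, -0.004, 0.001]]
ft_force: [4.3, -1.8, 11.7]
gripper_width: 0.1
```

Request:
{"fn": "move_arm", "kwargs": {
  "plan": [
    [0, 0.56, -0.015, -0.0524, 0, 0, 1],
    [0, 1.118, -0.059, -0.1047, 0, 0, 1],
    [0, 1.674, -0.132, -0.1571, 0, 0, 1],
    [0, 2.225, -0.234, -0.2094, 0, 0, 1],
    [0, 2.769, -0.365, -0.2618, 0, 0, 1]
  ]
}}

```text
t: 14.03
eef_pos: [578.7, 130.1, 31.7]
orientation: [[0.004, -0.994, -0.107], [0.001, -0.107, 0.994], [-1.0, -0.004, 0.001]]
ft_force: [5.2, 0.9, 11.8]
gripper_width: 0.2
```

```bash
python3 w.py d4
```

```text
t 14.0333 tip phi 95.24 r 107.38 z 31.67 yaw 96.13 F tool [-11.8   -5.35   0.38]
[711.3  64.8 357.   85.6  41.4] 18.73 129.6
[491.9 108.  289.  232.3 516.7] 138.72 128.6
```

View pics/d4.png

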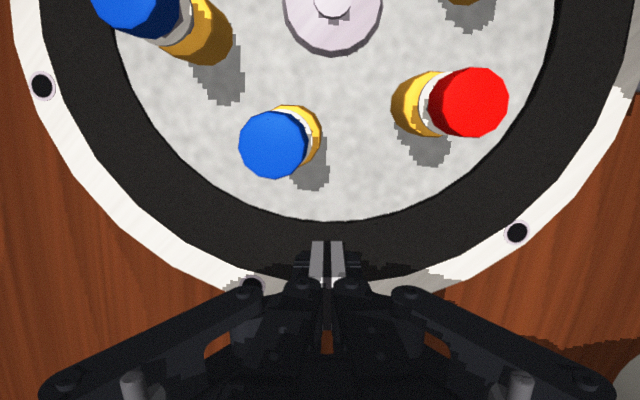

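Request:
{"fn": "move_arm", "kwargs": {
  "plan": [
    [0, 0.56, -0.015, -0.0524, 0, 0, 1],
    [0, 1.118, -0.059, -0.1047, 0, 0, 1],
    [0, 1.674, -0.132, -0.1571, 0, 0, 1],
    [0, 2.225, -0.234, -0.2094, 0, 0, 1],
    [0, 2.769, -0.365, -0.2618, 0, 0, 1]
  ]
}}

```text
t: 14.5
eef_pos: [551.4, 124.0, 31.6]
orientation: [[0.004, -0.933, -0.361], [0.002, -0.361, 0.933], [-1.0, -0.004, 0.0]]
ft_force: [3.2, 5.3, 11.9]
gripper_width: -0.1
```

Request:
{"fn": "move_arm", "kwargs": {
  "plan": [
    [0, 0.56, -0.015, -0.0524, 0, 0, 1],
    [0, 1.118, -0.059, -0.1047, 0, 0, 1],
    [0, 1.674, -0.132, -0.1571, 0, 0, 1],
    [0, 2.225, -0.234, -0.2094, 0, 0, 1],
    [0, 2.769, -0.365, -0.2618, 0, 0, 1]
  ]
}}

```text
t: 14.92
eef_pos: [526.3, 111.0, 31.4]
orientation: [[0.003, -0.807, -0.59], [0.003, -0.59, 0.807], [-1.0, -0.004, 0.0]]
ft_force: [-0.1, 7.8, 12.5]
gripper_width: 0.0
```

```bash
python3 w.py d5
```

```text
t 14.9167 tip phi 125.3 r 107.59 z 31.44 yaw 126.17 F tool [-12.5   -4.61   6.36]
[674.3 120.4 358.   84.5  41. ] 48.57 129.6
[462.1  48.9 287.  233.5 516.3] 168.53 129.0
```

View pics/d5.png

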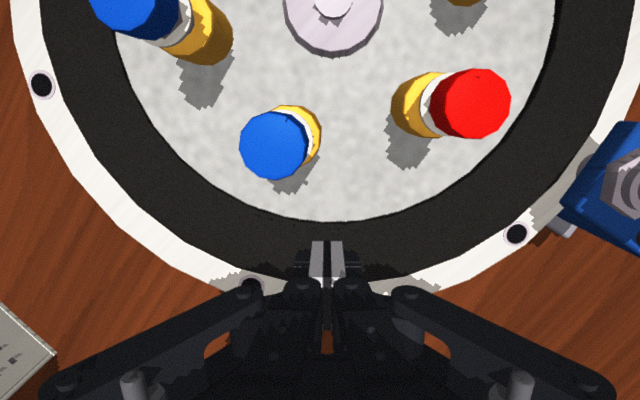

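Request:
{"fn": "move_arm", "kwargs": {
  "plan": [
    [0, 0.635, 0.02, -0.0593, 0, 0, 1],
    [0, 1.267, -0.02, -0.1187, 0, 0, 1],
    [0, 1.895, -0.1, -0.178, 0, 0, 1],
    [0, 2.516, -0.22, -0.2374, 0, 0, 1],
    [0, 3.128, -0.39, -0.2967, 0, 0, 1]
  ]
}}

```text
t: 15.38
eef_pos: [503.3, 89.1, 31.4]
orientation: [[0.003, -0.599, -0.801], [0.002, -0.801, 0.599], [-1.0, -0.003, -0.001]]
ft_force: [-0.1, 6.0, 13.5]
gripper_width: 0.1
```

```bash
python3 w.py d6
```

```text
t 15.3833 tip phi 142.29 r 107.71 z 31.37 yaw 143.18 F tool [-13.48  -4.81   3.63]
[642.3 141.1 362.   84.   40.7] 65.48 129.6
```

View pics/d6.png

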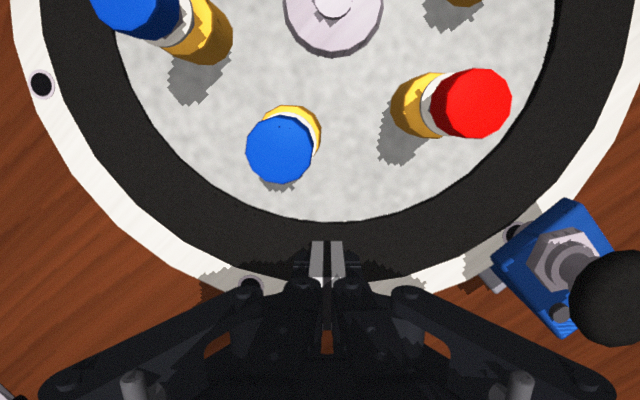

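Run:
```python
from h import *
C=np.array([588.5,23.2])
def fitcirc(q):
    s=least_squares(lambda p:np.hypot(q[:,0]-p[0],q[:,1]-p[1])-p[2],[*q[:,:2].mean(0),12],loss="soft_l1"); return s.x
for n in ("w1","d6"):
    c,o=pickle.load(open(f"pics/{n}.pkl","rb")); P=cloud(c,o); im=c["image"].astype(int)
    v=P[...,:2]-C; a=np.degrees(np.arctan2(v[...,1],v[...,0]))%360; r=np.hypot(v[...,0],v[...,1])
    near=(abs(a-186)<16)&(r>100)&(r<185)&(P[...,2]>60)
    blue=near&(im[...,2]>im[...,0]+50)
    print(n,"blue",blue.sum(),np.percentile(P[blue][:,2],[5,50,95]))
    top=blue&(abs(P[...,2]-np.median(P[blue][:,2]))<4)
    # edges: transform into frame at angle th and look at lateral extents
    for th in (185,186,187):
        t=np.radians(th); e=np.array([np.cos(t),np.sin(t)]); q=v[top]; ra=q@e; la=q@np.array([-e[1],e[0]])
        out=[]
        for r0 in range(116,170,8):
            s=la[(ra>r0)&(ra<r0+8)]
            if len(s)>5: out.append((r0,s.min().round(1),s.max().round(1),((s.min()+s.max())/2).round(1)))
        print(th,out)
    k=near&(P[...,2]>85)&(im.sum(-1)<200); q=P[k]
    for z0 in range(84,116,4):
        s=q[(q[:,2]>z0)&(q[:,2]<=z0+4)]
        if len(s)>20: print(z0,len(s),s.mean(0).round(1),(s.min(0)).round(1),s.max(0).round(1))
```

```text
w1 blue 604 [68.69360544 70.67549456 74.14836498]
185 [(116, np.float64(-16.5), np.float64(22.5), np.float64(3.0)), (124, np.float64(-16.3), np.float64(22.5), np.float64(3.1)), (132, np.float64(-16.4), np.float64(23.0), np.float64(3.3)), (140, np.float64(-16.2), np.float64(23.4), np.float64(3.6)), (148, np.float64(-15.9), np.float64(23.6), np.float64(3.9)), (156, np.float64(-15.6), np.float64(23.4), np.float64(3.9))]
186 [(116, np.float64(-18.6), np.float64(20.4), np.float64(0.9)), (124, np.float64(-18.6), np.float64(20.3), np.float64(0.8)), (132, np.float64(-18.7), np.float64(20.7), np.float64(1.0)), (140, np.float64(-18.7), np.float64(20.8), np.float64(1.1)), (148, np.float64(-18.5), np.float64(20.9), np.float64(1.2)), (156, np.float64(-18.4), np.float64(20.7), np.float64(1.1))]
187 [(116, np.float64(-20.7), np.float64(18.3), np.float64(-1.2)), (124, np.float64(-20.9), np.float64(18.0), np.float64(-1.4)), (132, np.float64(-21.1), np.float64(18.4), np.float64(-1.3)), (140, np.float64(-21.2), np.float64(18.3), np.float64(-1.4)), (148, np.float64(-21.1), np.float64(18.2), np.float64(-
[... 1213 characters left out ...]
4(-21.0), np.float64(18.3), np.float64(-1.4)), (132, np.float64(-21.1), np.float64(17.8), np.float64(-1.6)), (140, np.float64(-21.4), np.float64(18.2), np.float64(-1.6)), (148, np.float64(-21.6), np.float64(-6.6), np.float64(-14.1)), (156, np.float64(-21.6), np.float64(-12.6), np.float64(-17.1)), (164, np.float64(-21.2), np.float64(-12.7), np.float64(-16.9))]
88 42 [464.2  13.7  90.7] [460.1   4.   89.1] [467.5  17.3  91.9]
96 107 [471.7  13.2  99.2] [461.3  -1.   96.9] [474.4  24.1 100. ]
100 956 [471.3  13.5 102.3] [453.2  -2.5 100. ] [476.3  24.7 104. ]
104 2265 [467.5  14.6 106.4] [446.2  -0.7 104. ] [476.4  24.7 108. ]
108 2368 [462.3  13.3 108.8] [447.4   3.2 108. ] [474.4  23.4 110.5]
```

Request:
{"fn": "move_arm", "kwargs": {
  "plan": [
    [0, 0.05, 0, -0.005, 0, 0, 1],
    [0, 0.1, 0, -0.01, 0, 0, 1],
    [0, 0.168, -0.001, -0.0157, 0, 0, 1],
    [0, 0.168, -0.001, -0.0157, 0, 0, 1]
  ]
}}

```text
t: 15.77
eef_pos: [502.3, 87.7, 31.3]
orientation: [[0.003, -0.589, -0.808], [0.002, -0.808, 0.589], [-1.0, -0.003, -0.001]]
ft_force: [-2.3, 5.2, 14.6]
gripper_width: 0.1
```

```bash
python3 w.py d7
```

```text
t 15.7667 tip phi 143.18 r 107.7 z 31.32 yaw 143.92 F tool [-14.55  -2.9    4.96]
[640.4 142.1 363.   84.9  40.3] 66.41 129.8
```

Request:
{"fn": "move_arm", "kwargs": {
  "plan": [
    [-0.1, 0, 0, 0, 0, 0, 1],
    [-0.5, 0, 0, 0, 0, 0, 1],
    [-3, 0, 0, 0, 0, 0, 1],
    [-6, 0, 0, 0, 0, 0, 1],
    [-10, 0, 0, 0, 0, 0, 1]
  ]
}}

```text
t: 16.23
eef_pos: [499.5, 86.5, 129.7]
orientation: [[-0.004, -0.59, -0.808], [-0.001, -0.808, 0.59], [-1.0, 0.003, 0.003]]
ft_force: [1.2, 0.3, 0.0]
gripper_width: 0.3
```

Request:
{"fn": "move_arm", "kwargs": {
  "plan": [
    [-4, 0, 0, 0.1, 0, 0, 1],
    [-8, 0, 0, 0.2, 0, 0, 1],
    [-12, 0, 0, 0.3, 0, 0, 1],
    [-15, 0, 0, 0.4, 0, 0, 1],
    [-15, 0, 0, 0.4, 0, 0, 1]
  ]
}}

```text
t: 16.65
eef_pos: [502.8, 87.1, 286.1]
orientation: [[0.008, -0.861, -0.509], [0.001, -0.509, 0.861], [-1.0, -0.007, -0.003]]
ft_force: [2.6, 0.6, 0.5]
gripper_width: 0.3
```

```bash
python3 w.py e1
python3 - <<'E'
from cell import *
from h import *
o=readout.get_obs(); print(o["eef_pos"],o["joint_positions"]); C=np.array([588.5,23.2]); a=np.radians(186.4)
p=C+130*np.array([np.cos(a),np.sin(a)]); print(p, rel(o,[*p,250],np.radians(90)))
E
```

```text
t 16.65 tip phi 143.31 r 106.87 z 286.14 yaw 120.57 F tool [-0.45 -2.53 -0.8 ]
[728.1   7.6   9.    2.1 191.8] -6.37 140.5
[536.5 -95.5  46.    9.7 387.7] -113.66 129.6
[716.4  37.5  45.   33.3 186.8] 6.37 128.7
[463.8 -43.3  10.   87.5 414.7] -151.95 141.3
[702.9 107.   16.   95.4 173.9] 36.2 141.8
[640.8 142.1  39.  148.1 207.1] 66.26 129.9
[651.1 150.   15.  148.9 197.2] 63.72 141.4
[511.1 128.   33.  191.5 305.6] 126.45 130.3
[521.5 147.   16.  199.  291.4] 118.43 140.8
[502.38801769  87.00047144 283.15492351] [ 1.71593534e-01  2.29751787e-01  1.56398813e-01  1.49239788e+00
 -1.85184378e-04 -1.93792343e+00]
[459.31017051   8.70903881] (array([ 3.289,  7.73 , -4.504]), array([ 0.5387, -0.0007,  0.0051]))
```

View pics/e1.png

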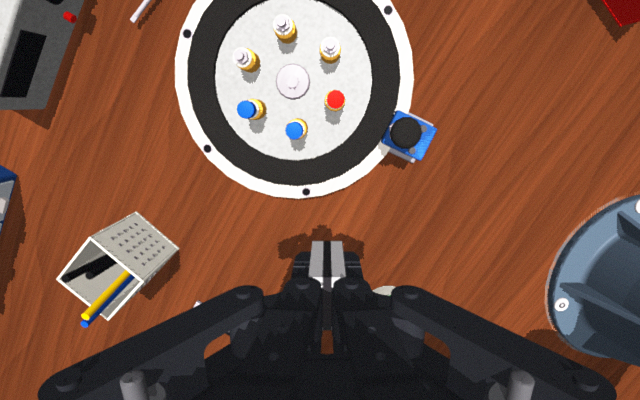

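Request:
{"fn": "move_arm", "kwargs": {
  "plan": [
    [1, 3, -1.5, 0.11, 0, 0, 1],
    [2, 6, -3, 0.22, 0, 0, 1],
    [4, 7.73, -4.5, 0.33, 0, 0, 1],
    [7, 7.73, -4.5, 0.44, 0, 0, 1],
    [10, 7.73, -4.5, 0.538, 0, 0, 1]
  ]
}}

```text
t: 17.12
eef_pos: [457.2, 7.3, 178.8]
orientation: [[0.001, -1.0, 0.004], [-0.0, 0.004, 1.0], [-1.0, -0.001, -0.0]]
ft_force: [0.9, -0.2, 0.4]
gripper_width: -0.4
```

```bash
cat > t.py <<'E'
import sys
from cell import *
from h import *
o=readout.get_obs(); print(o["t"],o["eef_pos"],o["ft_force"].round(2),rel(o,[459.5,8.8,float(sys.argv[1])],np.radians(90)))
E
python3 t.py 115
```

```text
17.1167 [457.2496827    7.33451    178.83046465] [ 0.88 -0.2   0.41] (array([ 6.383, -0.221,  0.149]), array([-0.0044, -0.0002,  0.0005]))
```

Request:
{"fn": "move_arm", "kwargs": {
  "plan": [
    [2, -0.1, 0.07, 0, 0, 0, 1],
    [4, -0.2, 0.14, 0, 0, 0, 1],
    [5.2, -0.2, 0.14, 0, 0, 0, 1],
    [5.8, -0.2, 0.14, 0, 0, 0, 1],
    [6, -0.2, 0.14, 0, 0, 0, 1]
  ]
}}

```text
t: 17.53
eef_pos: [458.8, 9.9, 118.8]
orientation: [[-0.002, -1.0, -0.003], [-0.0, -0.003, 1.0], [-1.0, 0.002, -0.0]]
ft_force: [-0.4, 0.3, -0.2]
gripper_width: 0.0
```

Request:
{"fn": "move_arm", "kwargs": {
  "plan": [
    [0, 0, 0, 0, 0, 0, 1],
    [0, 0, 0, 0, 0, 0, 1],
    [0, 0, 0, 0, 0, 0, 1]
  ]
}}

```text
t: 17.78
eef_pos: [460.4, 9.9, 120.9]
orientation: [[0.001, -1.0, -0.002], [-0.0, -0.002, 1.0], [-1.0, -0.001, -0.0]]
ft_force: [-0.0, 0.1, 0.1]
gripper_width: 0.2
```

```bash
python3 t.py 98
python3 - <<'E'
from cell import *
from h import *
s=camera("side"); cv2.imwrite("pics/f1.png",cv2.resize(s["image"][160:250,320:420,::-1],None,fx=7,fy=7,interpolation=cv2.INTER_CUBIC))
E
```

```text
17.7833 [460.44243542   9.93419509 120.87790593] [-0.02  0.06  0.14] (array([ 2.288,  0.097, -0.113]), array([ 0.0024, -0.    ,  0.0011]))
```

View pics/f1.png

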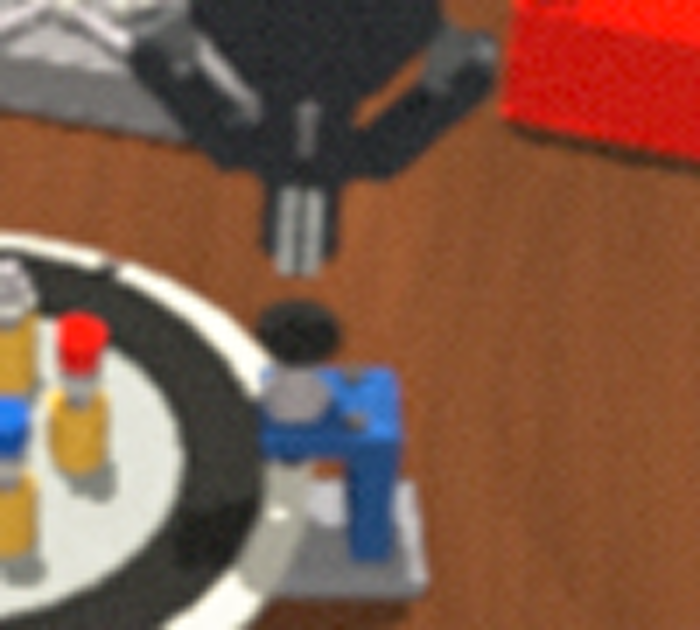

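Centred above the knob. Descend to just above.

Request:
{"fn": "move_arm", "kwargs": {
  "plan": [
    [0.5, 0.05, -0.06, 0, 0, 0, 1],
    [1, 0.1, -0.11, 0, 0, 0, 1],
    [1.5, 0.1, -0.11, 0, 0, 0, 1],
    [1.9, 0.1, -0.11, 0, 0, 0, 1],
    [2.1, 0.1, -0.11, 0, 0, 0, 1]
  ]
}}

```text
t: 18.25
eef_pos: [458.6, 8.8, 98.3]
orientation: [[-0.001, -1.0, -0.002], [-0.0, -0.002, 1.0], [-1.0, 0.001, -0.0]]
ft_force: [0.6, 0.6, 0.7]
gripper_width: 0.2
```

Request:
{"fn": "move_arm", "kwargs": {
  "plan": [
    [0.05, 0, 0, 0, 0, 0, 1],
    [0.1, 0, 0, 0, 0, 0, 1],
    [0.15, 0, 0, 0, 0, 0, 1],
    [0.2, 0, 0, 0, 0, 0, 1]
  ]
}}

```text
t: 18.58
eef_pos: [459.1, 8.8, 97.2]
orientation: [[0.0, -1.0, -0.002], [-0.0, -0.002, 1.0], [-1.0, -0.0, -0.0]]
ft_force: [0.2, 1.0, 0.9]
gripper_width: 0.1
```

Request:
{"fn": "move_arm", "kwargs": {
  "plan": [
    [0.05, 0, 0, 0, 0, 0, 1],
    [0.1, 0, 0, 0, 0, 0, 1],
    [0.15, 0, 0, 0, 0, 0, 1],
    [0.2, 0, 0, 0, 0, 0, 1]
  ]
}}

```text
t: 18.92
eef_pos: [459.0, 8.8, 95.1]
orientation: [[0.0, -1.0, -0.002], [0.0, -0.002, 1.0], [-1.0, -0.0, 0.0]]
ft_force: [-0.1, -0.2, 1.0]
gripper_width: 0.4
```

Request:
{"fn": "move_arm", "kwargs": {
  "plan": [
    [0.05, 0, 0, 0, 0, 0, 1],
    [0.1, 0, 0, 0, 0, 0, 1],
    [0.15, 0, 0, 0, 0, 0, 1],
    [0.2, 0, 0, 0, 0, 0, 1]
  ]
}}

```text
t: 19.25
eef_pos: [459.1, 8.8, 93.2]
orientation: [[0.0, -1.0, -0.002], [-0.0, -0.002, 1.0], [-1.0, -0.0, -0.0]]
ft_force: [-0.2, -0.4, 2.8]
gripper_width: 0.6
```

Request:
{"fn": "move_arm", "kwargs": {
  "plan": [
    [0.05, 0, 0, 0, 0, 0, 1],
    [0.1, 0, 0, 0, 0, 0, 1],
    [0.15, 0, 0, 0, 0, 0, 1],
    [0.2, 0, 0, 0, 0, 0, 1]
  ]
}}

```text
t: 19.58
eef_pos: [459.0, 8.8, 91.1]
orientation: [[0.0, -1.0, -0.002], [-0.0, -0.002, 1.0], [-1.0, -0.0, -0.0]]
ft_force: [-0.7, -0.2, 2.6]
gripper_width: -0.0
```

Request:
{"fn": "move_arm", "kwargs": {
  "plan": [
    [0.05, 0, 0, 0, 0, 0, 1],
    [0.1, 0, 0, 0, 0, 0, 1],
    [0.15, 0, 0, 0, 0, 0, 1],
    [0.2, 0, 0, 0, 0, 0, 1]
  ]
}}

```text
t: 19.92
eef_pos: [459.0, 8.8, 89.1]
orientation: [[0.0, -1.0, -0.002], [0.0, -0.002, 1.0], [-1.0, -0.0, 0.0]]
ft_force: [0.7, 0.5, 2.3]
gripper_width: -0.0
```

Request:
{"fn": "move_arm", "kwargs": {
  "plan": [
    [0.04, 0, 0, 0, 0, 0, 1],
    [0.08, 0, 0, 0, 0, 0, 1],
    [0.12, 0, 0, 0, 0, 0, 1],
    [0.15, 0, 0, 0, 0, 0, 1]
  ]
}}

```text
t: 20.25
eef_pos: [459.0, 8.8, 87.6]
orientation: [[0.0, -1.0, -0.002], [0.0, -0.002, 1.0], [-1.0, -0.0, 0.0]]
ft_force: [-1.3, 0.5, 2.9]
gripper_width: 0.1
```

Request:
{"fn": "move_arm", "kwargs": {
  "plan": [
    [0.03, 0, 0, 0, 0, 0, 1],
    [0.06, 0, 0, 0, 0, 0, 1],
    [0.09, 0, 0, 0, 0, 0, 1],
    [0.1, 0, 0, 0, 0, 0, 1]
  ]
}}

```text
t: 20.58
eef_pos: [459.0, 8.8, 86.6]
orientation: [[-0.0, -1.0, -0.002], [-0.0, -0.002, 1.0], [-1.0, 0.0, -0.0]]
ft_force: [0.1, -0.0, 2.2]
gripper_width: 0.2
```

Request:
{"fn": "move_arm", "kwargs": {
  "plan": [
    [0.03, 0, 0, 0, 0, 0, 1],
    [0.06, 0, 0, 0, 0, 0, 1],
    [0.09, 0, 0, 0, 0, 0, 1],
    [0.1, 0, 0, 0, 0, 0, 1]
  ]
}}

```text
t: 20.92
eef_pos: [459.0, 8.9, 85.6]
orientation: [[-0.0, -1.0, -0.002], [0.0, -0.002, 1.0], [-1.0, 0.0, 0.0]]
ft_force: [-0.3, 0.8, 2.2]
gripper_width: 0.3
```

Request:
{"fn": "move_arm", "kwargs": {
  "plan": [
    [0.03, 0, 0, 0, 0, 0, 1],
    [0.06, 0, 0, 0, 0, 0, 1],
    [0.08, 0, 0, 0, 0, 0, 1],
    [0.08, 0, 0, 0, 0, 0, 1]
  ]
}}

```text
t: 21.25
eef_pos: [459.0, 8.8, 84.8]
orientation: [[-0.0, -1.0, -0.002], [0.0, -0.002, 1.0], [-1.0, 0.0, 0.0]]
ft_force: [-0.6, 0.6, 2.1]
gripper_width: -0.1
```

Request:
{"fn": "move_arm", "kwargs": {
  "plan": [
    [0.02, 0, 0, 0, 0, 0, 1],
    [0.04, 0, 0, 0, 0, 0, 1],
    [0.06, 0, 0, 0, 0, 0, 1],
    [0.06, 0, 0, 0, 0, 0, 1]
  ]
}}

```text
t: 21.58
eef_pos: [459.1, 8.8, 84.3]
orientation: [[0.0, -1.0, -0.002], [0.0, -0.002, 1.0], [-1.0, -0.0, 0.0]]
ft_force: [-0.4, -0.5, 5.0]
gripper_width: 0.0
```

Request:
{"fn": "move_arm", "kwargs": {
  "plan": [
    [0.02, 0, 0, 0, 0, 0, 1],
    [0.04, 0, 0, 0, 0, 0, 1],
    [0.06, 0, 0, 0, 0, 0, 1],
    [0.06, 0, 0, 0, 0, 0, 1]
  ]
}}

```text
t: 21.92
eef_pos: [459.2, 8.8, 83.9]
orientation: [[0.001, -1.0, -0.002], [0.0, -0.002, 1.0], [-1.0, -0.001, 0.0]]
ft_force: [-2.1, -0.3, 7.3]
gripper_width: 0.1
```

Request:
{"fn": "move_arm", "kwargs": {
  "plan": [
    [0.02, 0, 0, 0, 0, 0, 1],
    [0.04, 0, 0, 0, 0, 0, 1],
    [0.06, 0, 0, 0, 0, 0, 1],
    [0.06, 0, 0, 0, 0, 0, 1]
  ]
}}

```text
t: 22.25
eef_pos: [459.3, 8.8, 83.5]
orientation: [[0.001, -1.0, -0.002], [0.0, -0.002, 1.0], [-1.0, -0.001, 0.0]]
ft_force: [-1.5, 0.2, 11.1]
gripper_width: 0.1
```

Request:
{"fn": "move_arm", "kwargs": {
  "plan": [
    [0.02, 0, 0, 0, 0, 0, 1],
    [0.03, 0, 0, 0, 0, 0, 1],
    [0.03, 0, 0, 0, 0, 0, 1]
  ]
}}

```text
t: 22.5
eef_pos: [459.3, 8.8, 83.3]
orientation: [[0.001, -1.0, -0.002], [0.0, -0.002, 1.0], [-1.0, -0.001, 0.0]]
ft_force: [-2.9, 0.9, 13.8]
gripper_width: -0.1
```

Request:
{"fn": "move_arm", "kwargs": {
  "plan": [
    [-0.1, 0, 0, 0, 0, 0, 1],
    [-0.4, 0, 0, 0, 0, 0, 1],
    [-1.5, 0, 0, 0, 0, 0, 1],
    [-4.5, 0, 0, 0, 0, 0, 1],
    [-8.5, 0, 0, 0, 0, 0, 1]
  ]
}}

```text
t: 22.92
eef_pos: [456.9, 8.8, 166.6]
orientation: [[-0.005, -1.0, -0.002], [-0.0, -0.002, 1.0], [-1.0, 0.005, -0.0]]
ft_force: [1.9, -0.2, -0.8]
gripper_width: 0.0
```

Request:
{"fn": "move_arm", "kwargs": {
  "plan": [
    [-4, 0, 4, 0, 0, 0, 1],
    [-8, 0, 8, 0, 0, 0, 1],
    [-12, 0, 12, 0, 0, 0, 1],
    [-15, 0, 14, 0, 0, 0, 1],
    [-15, 0, 14, 0, 0, 0, 1]
  ]
}}

```text
t: 23.33
eef_pos: [458.0, 150.2, 319.5]
orientation: [[0.0, -1.0, -0.003], [0.0, -0.003, 1.0], [-1.0, -0.0, 0.0]]
ft_force: [0.2, 0.7, -0.0]
gripper_width: 0.1
```

Request:
{"fn": "move_arm", "kwargs": {
  "plan": [
    [0, 0, 0, 0, 0, 0, 1],
    [0, 0, 0, 0, 0, 0, 1],
    [0, 0, 0, 0, 0, 0, 1],
    [0, 0, 0, 0, 0, 0, 1]
  ]
}}

```text
t: 23.67
eef_pos: [458.2, 148.1, 316.7]
orientation: [[-0.002, -1.0, -0.002], [-0.001, -0.002, 1.0], [-1.0, 0.002, -0.001]]
ft_force: [-1.0, -0.2, -0.0]
gripper_width: 0.0
```

```bash
python3 w.py g1
python3 - <<'E'
from cell import *
from h import *
c,o=pickle.load(open("pics/g1.pkl","rb")); print(o["eef_pos"],o["ft_force"])
C=np.array([588.5,23.2])
def knob(P,im,tag):
    v=P[...,:2]-C; r=np.hypot(v[...,0],v[...,1]); k=(np.hypot(P[...,0]-459.5,P[...,1]-8.9)<10)&(P[...,2]>85)&(P[...,2]<125); print(tag,k.sum(),np.median(P[k][:,2]))
    m=(r>125)&(r<137)&(P[...,2]>35)&(P[...,2]<55); print(" plate",np.median(P[m][:,2]))
knob(cloud(c,o),c["image"],"wrist now")
c1,o1=pickle.load(open("pics/w1.pkl","rb")); knob(cloud(c1,o1),0,"wrist before")
s=camera("side"); knob(cloud(s),0,"side now"); s0=pickle.load(open("pics/side0.pkl","rb")); knob(cloud(s0),0,"side before")
t=camera("top"); knob(cloud(t),0,"top now"); cv2.imwrite("pics/t9.png",t["image"][:,:,::-1]);t0=pickle.load(open("pics/top0.pkl","rb")); knob(cloud(t0),0,"top before")
cv2.imwrite("pics/s9.png",cv2.resize(s["image"][160:290,230:420,::-1],None,fx=4,fy=4,interpolation=cv2.INTER_CUBIC))
E
```

```text
t 23.6667 tip phi 136.2 r 180.49 z 316.68 yaw 90.09 F tool [ 0.02  1.02 -0.17]
[456.4 -27.4   9.   15.6 327.6] -159.05 141.5
[716.8  37.3  36.   74.8 119.1] 6.28 129.1
[511.  128.5  28.  146.5 285.2] 126.34 130.8
[641.1 142.4  28.  157.8 186.7] 66.18 130.3
[644.5 153.    9.  165.1 185.4] 66.65 141.3
[458.23585912 148.1284927  316.68160371] [-1.01878212 -0.16796382 -0.01646848]
wrist now 306 99.45367492213083
 plate 43.07719074103875
wrist before 369 108.79546423562772
 plate 42.912483713760366
side now 31 100.79497300150558
 plate 44.12966659126664
side before 41 110.08377563770046
 plate 44.091575253049996
top now 35 101.30009004536487
 plate 44.03037755560581
top before 34 110.79375655780188
 plate 44.247212674947605
```

View pics/s9.png

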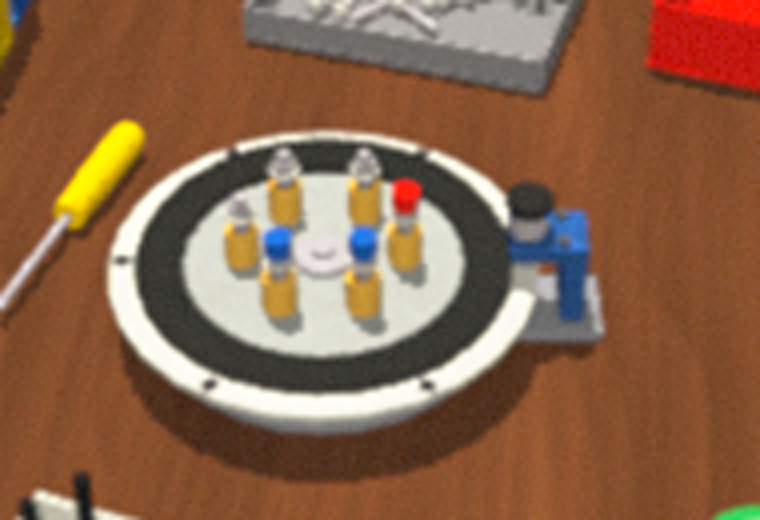

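View pics/g1.png

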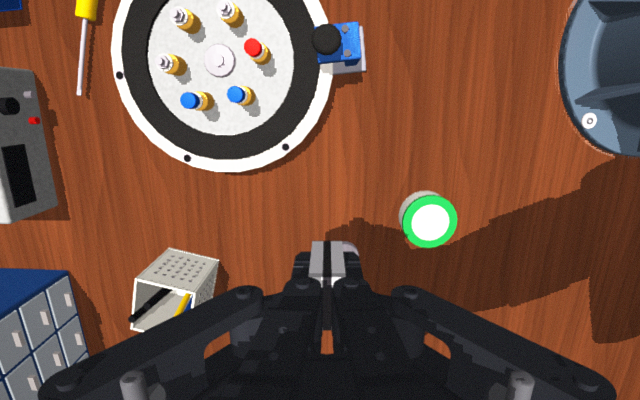

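View pics/t9.png

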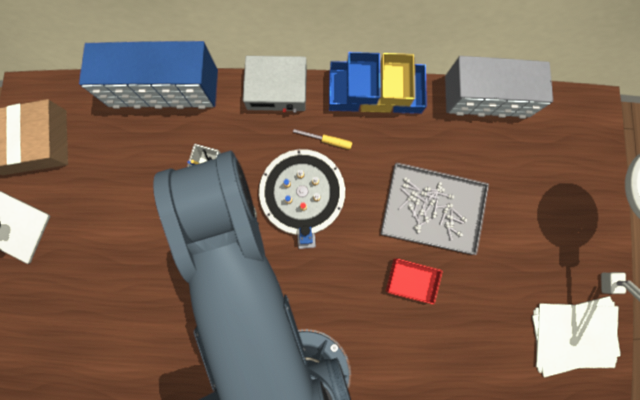

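The knob has dropped about 9.4 mm in all three views. The red screw faces the plunger, all six screws are standing and the arm is clear.

```bash
python3 -c "
from cell import *
print(ticket.close_job(), readout.get_obs()['t'])"
```

```text
the job is handed in; nothing more can be done
the job is handed in; nothing more can be done
```

I turned the table about 145° in one stroke with the shut fingertips on the rubber rim. Then I pushed the plunger knob home, lifted clear and handed the job in at about 24 s of the 72 s allowed.

**Force:** The highest downward force I read was about 14.6 N on the rim and 13.8 N on the knob. These are readings at the end of each move, so a brief peak in between would not show.

**Alignment:** After the push, three of the index holes put the red screw's station at about 186.3°. The bracket's middle, measured twice from depth images before the push, is at about 186.4°.

**Plunger:** The pin slid in at only 2 to 3 N, then the force rose sharply at the stop. Knob height before and after dropped 9.3 mm (wrist), 9.3 mm (side) and 9.5 mm (top), against 9.4 mm for fully home.

**Final pictures:** All six screws are standing in their holders, and everything I could see on the bench looks unmoved. The arm hides the caliper, ring gauge and tin in the last top view. The tin shows in the last wrist picture, but I did not check the caliper or ring gauge again.

**Disagreement:** The fingertips were not where the stated tool frame puts them. By the cameras and by contact with the rim they sit roughly 40 mm further back along the tool, so I found the rim and the knob by slow approach and the force reading.

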